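# Bring the next foam block under the platen and hold the jog knob pressed

### The job

On the bench compression tester, first turn the round specimen table anticlockwise (seen from above) by its T-handle, one click on from where it stands, so that the next whole foam block stands under the platen. Then take the loose black pointer knob from the bench, match the flat in its bore to the flat of the bare D-shaft on the operator box, push it fully home and press it all the way in against its spring: finish while the gripper is still pressing it in, as it is a hold-to-run control. Leave the other things on the bench where they are.

Things in the scene. Friction and masses are not known exactly. Their poses are not given: they have to be found in the camera images.
- table_handle (a point): Grip point of the black T-handle that turns the specimen table; on the table's upright axis, 176 mm above the bench. The handle is a level bar 64 mm long (this point's x axis), 14 mm wide (y), 44 mm tall (z from 150 to 194 mm), on a post 22 mm in diameter.
- specimen_table (a joint): Angle of the specimen table (rad), growing anticlockwise from above; starts near 0. A spring index plunger clicks it into stations 1.047 rad (60 degrees) apart, at 0, 1.047, 2.094 and so on, and the same the other way. Turning on to the next takes up to about 0.3 N m; past half way it is drawn to that station.
- tester: Bench tester, fixed; origin on the table's axis at bench level. The specimen table is a metal disc 290 mm in diameter, top 83 mm up. Six foam blocks 50 mm square stand 105 mm from its axis: three whole (40 mm tall), three crushed (26 mm). To +y the fixed arm with the platen begins 62 mm from the axis (top 225 mm up, to 278 mm at 162 mm); behind it a column 470 mm tall begins 205 mm from it.
- next_block (a point): Centre of the top of the whole foam block that is next to come under the platen; it turns with the table, 105 mm from its axis, 123 mm above the bench.
- platen (a point): Centre of the underside of the tester's fixed steel platen, a disc 70 mm in diameter, 136 mm above the bench; 105 mm from the table's axis.
- shaft_tip (a point): Centre of the top end of the bare steel D-shaft standing upright on the operator box: 80 mm above the bench. Diameter 14 mm, flat 3 mm from the axis; the flat faces along this point's x axis. The top 2.5 mm is bevelled by 2 mm all round. The shaft turns about its axis with light friction (0.02 N m) and can be pushed down as a spring switch.
- operator_box: Low grey box, fixed, 150 x 180 mm, top 56 mm above the bench; origin under its centre. The D-shaft stands 5 mm to +x and 35 mm to +y of it, a mushroom button (36 mm in diameter, top 80 mm up) 30 mm to +x and 45 mm to -y.
- jog_switch (a joint): How far the D-shaft is pushed down (m): 0 at rest, 0.006 at its bottom stop. The spring takes 2 N to start and 8 N at the stop; let go, it comes back up.
- knob_grip (a point): Grip point of the loose black pointer knob, on its axis, 34 mm above its underside. It stands on its round skirt (44 mm in diameter, 18 mm tall), bore down. On the skirt is a bar grip, 18 to 48 mm above the underside, 16 mm wide (y axis), along the x axis from -22 mm to a narrowing pointer nose at +30 mm (sides parallel from -22 to +16 mm). Mass about 60 g.
- knob_bore (a point): Centre of the closed end of the knob's bore, 15 mm above its underside; meets the shaft's tip when fully home. The bore is a D, 16 mm in diameter, its flat 4 mm from the axis on the pointer's side (+x): the knob goes on with its x axis along the shaft's x axis, within about 8 degrees. Home and fully pressed, its underside clears the box by about 3 mm.
- weight: Bystander: steel calibration weight, 42 mm in diameter, 67 mm tall; origin under its centre.
- tape: Bystander: cardboard ring 68 mm in diameter, 25 mm tall; origin under its centre.
- caliper: Bystander: digital caliper lying flat, 210 mm long (x), 12 mm tall; origin under its middle.
- foam_block: Bystander: loose foam block 50 x 50 x 40 mm; origin under its centre.
- marker: Bystander: marker pen lying flat, 120 mm long (x), 14 mm thick; origin under its middle.
Not all that is in view belongs to the job. What is shaped like the part that bears knob_grip but orange or red is not meant.

How it is judged (in metres and radians):
On the way, in this order (a step that is already met when the one before it is completed fails the run):
1. the specimen table has clicked into the next station, the next whole block under the platen, with the jog shaft not pressed (value of joint specimen_table between 0.967 and 1.127 rad and value of joint jog_switch below 0.002 m), for 0.3 s.
2. the knob is fully home on the D-shaft and pressed in by the gripper (distance between knob_bore and shaft_tip below 0.0035 m and value of joint jog_switch above 0.004 m and contact force between the fingers and knob above 1 N), for 0.3 s.
At the end, for the whole second after the job is handed in: The next whole block is under the platen (within 10 mm, table within 0.08 rad of its station); the knob is home on the D-shaft (bore end within 3.5 mm of the tip, flats matched within 0.25 rad, upright) and the gripper, touching it, keeps the shaft more than 4 of its 6 mm in (all of step 2 and horizontal distance between next_block and platen below 0.01 m and value of joint specimen_table between 0.967 and 1.127 rad and angle between the x axis of knob_bore and the x axis of shaft_tip, either way round below 0.25 rad and angle between knob_bore's own z axis and vertical below 0.12 rad and linear speed of knob below 0.03 m/s); the arm keeps its last pose, push and grip.
It fails at once if a bystander is pushed more than 30 mm from its place (distance of any of weight, tape, caliper, foam_block, marker from where it was at the start of the episode above 0.03 m).
It also fails if it takes over 56 s, if anything falls off the work surface, if the arm or the gripper's body presses on something with over 40 N, if the wrist force passes 120 N, or if a joint passes its speed limit or range.

### The arm

A 7-joint arm with a two-finger parallel gripper is mounted at the origin on the work surface. World frame = base frame: x ahead of the robot, y to its left, z up, the work surface at z = 0. Lengths are in mm, angles in degrees, forces in N, time in s.
With the tool pointing down it reaches from about 400 to 900 mm from the base axis. Payload 5.5 kg.
Tool frame: the origin (TCP) lies midway between the tips of the shut fingers; the grasp point (between the pads) lies 19 mm behind it; z points along the fingers, x is the direction in which the jaws open and shut, and the axes are right-handed (so a half turn about z gives the same grasp; the last joint's range is limited). The gripper opens to 85 mm and grips with 20 to 120 N. Pads are 22 mm wide; open, the fingers measure 114 mm over their backs; the gripper's body (76 mm by 85 mm) begins 54 mm behind the grasp point. The pads swing forward as they close: fully open they stand 13 mm farther back than shut.
Start: joints at [-53.388, 28.699, -24.465, 88.831, 12.651, 65.22, -12.049], TCP at [238.524, 604.654, 231.31] pointing down, gripper open.
Joint ranges: [-164.97, 164.97], [-17.58, 116.51], [-87.97, 89.64], [11.32, 138.91], [-80.73, 260.73], [10.89, 115.49], [-147.41, 147.41]. Speed limits (degrees/s): [147.25, 147.25, 180, 180, 180, 180, 180].

### API

Orientations are given as a 3x3 rotation matrix whose columns are the frame's x, y, z axes.
In Python, from workcell import env gives the robot as it stands. The module is installed in compiled form; this text tells all that it offers.
- The arm moves only by the tool play_rows, never from a script. Its argument "deltas" is a list of rows, each an object of numbers: "tx", "ty", "tz": the shift along the tool's x, y, z in cm; "wx", "wy", "wz": the turn, a rotation vector about the tool's x, y, z in degrees; "claw": the finger opening in cm, from 0 to 8.54. In form: [{"tx": .., "ty": .., "tz": .., "wx": .., "wy": .., "wz": .., "claw": ..}, ...]. A call has 1 to 12 rows; each row shifts and turns the pose as measured when the row begins, along the tool's axes as they then stand; what a row does not reach is not made up. A row lasts 1/10 s, in which the tool goes at most 50 mm and 8.59 degrees, less where a joint would pass 70% of its speed; a pose out of reach is approached as far as the arm can. A call with a gripper value outside its range is refused whole. The fingers move at their own pace and stop on an object; "newtons" is the grip in N (left out, the last holds). Time passes only in rows, so rows that do not move let the fingers close. It gives the time, the measured TCP pose, the force and the opening at its end, in the units of the state.
- env.get_obs(): the state, without advancing time (a new reading comes with each control period).
- env.get_image(name): name is "scene" or "top"; returns a dict with "pixels" (420x560x3 uint8, red, green, blue), "depth" (420x560 float32, mm along the optical axis (not along the pixel's ray), 0 where there is no reading), "mtx" (3x3 intrinsics, pixels), "k1" (the pictures are not rectified: a ray, as slopes to the right and down, at radius r is drawn at 1 + k1 r^2 times it, then the intrinsics apply), "pose" (4x4, takes a point from camera to world coordinates). Camera axes: x right, y down, z forward; pixel columns grow to the right and rows downward; lengths in mm; the calibration is good to about 2 mm. A picture is of the moment at which its call begins.
- env.close_job(): hands the job in, once; it reports no verdict.
The state is a dict: "t": time; "qpos": joint angles; "dq": joint speeds; "joint_torque": joint torques, N m; "ee_pos": TCP position; "eef_rot": TCP orientation; "force": force on the tool from outside, world axes, zero at the start; "torque": the same for the moment, N m; "width": finger opening in mm.
Only numpy, scipy, OpenCV 4.12 (cv2) and the standard library are available. Lean on these libraries where they do the work, as an engineer would, in place of code of your own. Each camera call takes 0.05 s, during which the arm holds its last target.

## Working session

There is one attempt and no reset: what is moved stays moved. The work goes in short steps, Python scripts to look and compute and a tool call to move; the robot and the scene stay as the last step left them, time stands still between calls to the robot, and variables do not carry over. Pictures are saved under pics/ and viewed, and the job is handed in when it is done.

Besides the shell and the picture viewer there is one more tool, called after "Call:" as name(argument=value, ...) on one line, values as JSON. play_rows: Moves the arm, as the interface text tells. Its arguments: {"type":"object","properties":{"deltas":{"type":"array"},"newtons":{"type":"number"}},"required":["deltas"]}

```bash
mkdir -p pics; cat > h.py <<'E'
import numpy as np, cv2
from workcell import env
def grab(n):
    d=env.get_image(n); 
    return d
def save(d,name): cv2.imwrite('pics/'+name,cv2.cvtColor(d['pixels'],cv2.COLOR_RGB2BGR))
def ray(d,u,v):
    K=np.array(d['mtx']); x=(u-K[0,2])/K[0,0]; y=(v-K[1,2])/K[1,1]
    rd=np.hypot(x,y); r=rd
    for _ in range(30): r=rd/(1+d['k1']*r*r)
    s=r/rd if rd>0 else 1
    return np.array([x*s,y*s,1.0])
def onplane(d,u,v,z):
    P=np.array(d['pose']); r=P[:3,:3]@ray(d,u,v); o=P[:3,3]
    return o+r*(z-o[2])/r[2]
def pt(d,u,v):
    P=np.array(d['pose']); z=d['depth'][int(round(v)),int(round(u))]
    return P[:3,:3]@(ray(d,u,v)*z)+P[:3,3]
def proj(d,p):
    P=np.array(d['pose']); c=P[:3,:3].T@(np.array(p,float)-P[:3,3]); x,y=c[:2]/c[2]; f=1+d['k1']*(x*x+y*y)
    K=np.array(d['mtx']); return K[0,0]*x*f+K[0,2],K[1,1]*y*f+K[1,2]
E
python3 - <<'E'
from h import *
import pickle
for n in('scene','top'):
    d=grab(n); save(d,n+'0.png'); pickle.dump(d,open(n+'0.pkl','wb')); print(n,d['mtx'],d['k1'],d['pose'])
print(env.get_obs())
E
```

```text
scene [[473.14783028   0.         279.00315953]
 [  0.         473.14783028 206.39455297]
 [  0.           0.           1.        ]] -0.15044211109568179 [[ 6.36967499e-01  4.45309958e-01 -6.29262621e-01  1.44016584e+03]
 [ 7.70890357e-01 -3.67227739e-01  5.20453500e-01 -8.19140649e+02]
 [ 6.80436831e-04 -8.16604451e-01 -5.77197287e-01  9.41522033e+02]
 [ 0.00000000e+00  0.00000000e+00  0.00000000e+00  1.00000000e+00]]
top [[459.43700299   0.         279.91264539]
 [  0.         459.43700299 201.86878826]
 [  0.           0.           1.        ]] -0.07020731709825569 [[ 1.79019643e-02 -9.83224498e-01  1.81518888e-01  2.93341491e+02]
 [-9.99832800e-01 -1.82811168e-02 -4.15773820e-04 -8.36747905e+01]
 [ 3.72716701e-03 -1.81481095e-01 -9.83387370e-01  1.62333373e+03]
 [ 0.00000000e+00  0.00000000e+00  0.00000000e+00  1.00000000e+00]]
{'t': 0.1, 'qpos': array([-53.38650642,  28.75005235, -24.45413064,  88.88750883,
        12.65196971,  65.21966676, -12.04951564]), 'dq': array([-0.00201636,  0.05283818,  0.03704213, -0.14141293, -0.03311717,
        0.07583122,  0.03056595]), 'joint_torque': array([-1.19449900e-02, -5.70815706e+01, -5.83882123e+00, -2.81749785e+01,
        1.05435401e-02,  5.56517465e-03,  4.26039321e-05]), 'ee_pos': array([238.38135576, 604.01633019, 230.33043613]), 'eef_rot': array([[ 3.66987262e-01,  9.30225697e-01, -7.08202945e-04],
       [ 9.30224208e-01, -3.66987942e-01, -1.66517987e-03],
       [-1.80889504e-03, -4.76877254e-05, -9.99998363e-01]]), 'force': array([ 0.32424105, -0.12478996,  0.12959234]), 'torque': array([-0.01422615,  0.00754248, -0.01122297]), 'width': 85.11287521188903}
```

View pics/scene0.png

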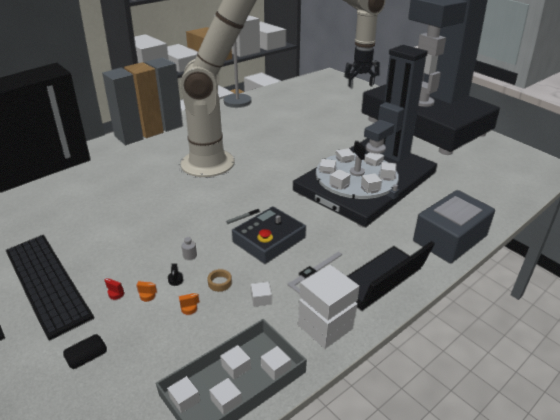

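View pics/top0.png

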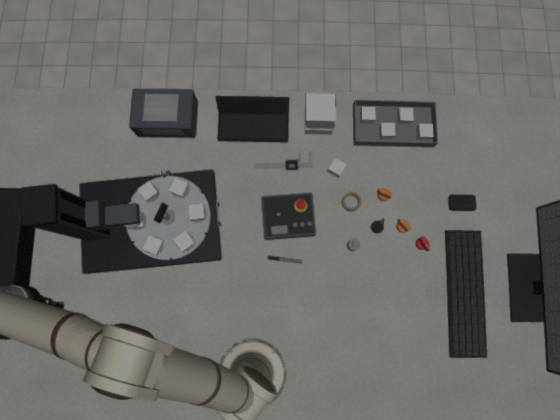

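The knob is the black one at scene (175,273) and top (377,227). The orange and red ones at scene (147,290), (189,303) and (115,289) are decoys. The T-handle is at top (160,213), and the operator box at top (289,216). I'll enlarge these areas to confirm.

```bash
python3 - <<'E'
from h import *
import pickle
T=pickle.load(open('top0.pkl','rb'));S=pickle.load(open('scene0.pkl','rb'))
def crop(d,x0,y0,w,h,s):
    return cv2.resize(cv2.cvtColor(d['pixels'],cv2.COLOR_RGB2BGR)[y0:y0+h,x0:x0+w],None,fx=s,fy=s,interpolation=cv2.INTER_CUBIC)
a=crop(T,255,185,65,60,6);b=crop(T,360,200,65,60,6)
c=crop(S,230,200,80,60,5);c=cv2.resize(c,(390,360));d=cv2.resize(crop(S,150,250,65,60,6),(390,360))
im=np.vstack([np.hstack([a,b]),np.hstack([c,d])]);cv2.imwrite('pics/c1.png',cv2.resize(im,(650,600)))
a=crop(T,100,160,130,110,5);cv2.imwrite('pics/c2.png',a)
a=crop(S,300,120,120,90,6);cv2.imwrite('pics/c3.png',a)
E
```

```text
(no output)
```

View pics/c1.png

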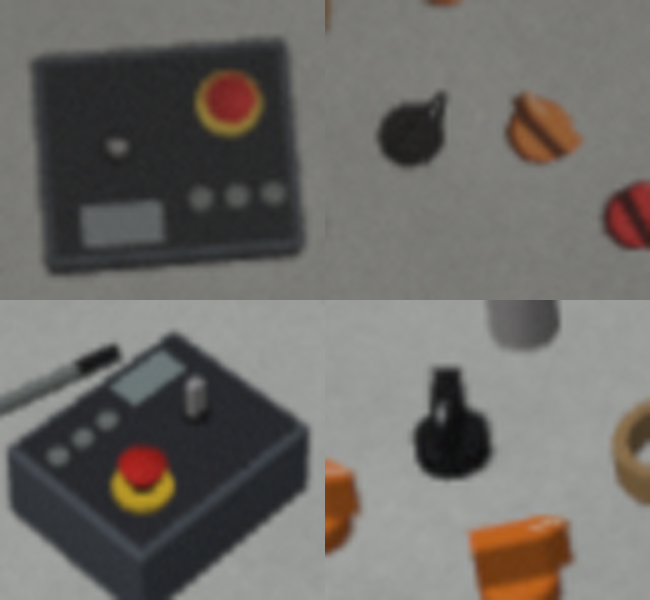

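View pics/c2.png

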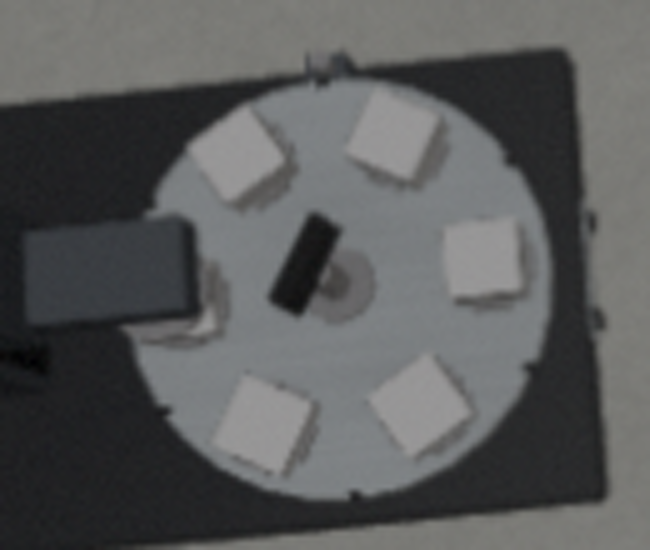

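View pics/c3.png

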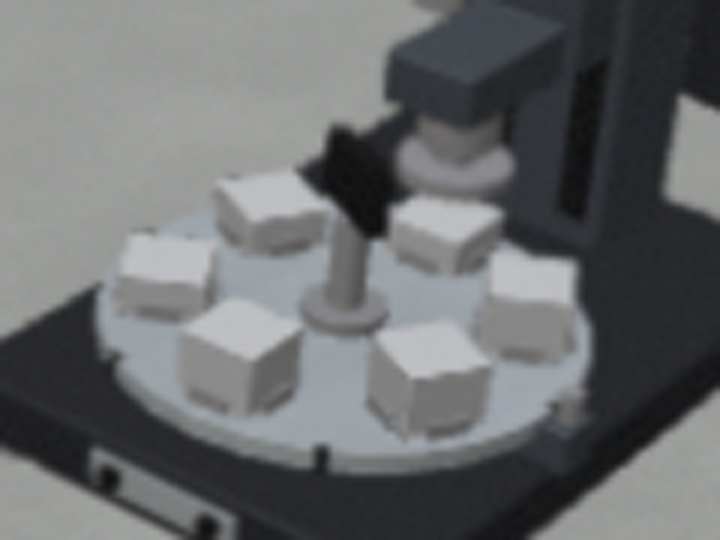

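The black knob with its pointer to the upper right fits the description, and the orange and red ones don't. The T-handle bar stands at about −20° yaw. Next I'll measure everything.

```bash
python3 - <<'E'
from h import *
import pickle
T=pickle.load(open('top0.pkl','rb'));S=pickle.load(open('scene0.pkl','rb'))
# mean top image of few? use existing
g=cv2.cvtColor(T['pixels'],cv2.COLOR_RGB2GRAY)
# disc
hsv=cv2.cvtColor(T['pixels'],cv2.COLOR_RGB2HSV)
m=np.zeros_like(g); m[165:265,122:215]=(g[165:265,122:215]>70)
m=cv2.morphologyEx(m,cv2.MORPH_OPEN,np.ones((3,3)))
c=max(cv2.findContours(m,cv2.RETR_EXTERNAL,cv2.CHAIN_APPROX_NONE)[0],key=cv2.contourArea)
P=np.array([onplane(T,u,v,83)[:2] for u,v in c[:,0]])
ok=np.ones(len(P),bool)
for _ in range(8):
    A=np.c_[2*P[ok],np.ones(ok.sum())];s=np.linalg.lstsq(A,(P[ok]**2).sum(1),rcond=None)[0]
    r=np.sqrt(s[2]+s[0]**2+s[1]**2);e=np.abs(np.hypot(*(P-s[:2]).T)-r);ok=e<max(1.5,2*np.median(e))
print('disc',s[:2],r,ok.sum(),len(P))
# handle
roi=g[195:230,150:175]; print(roi[::2,::1][:, :] if 0 else '')
hm=np.zeros_like(g);hm[198:228,150:170]=g[198:228,150:170]<50
n,l,st,ce=cv2.connectedComponentsWithStats(hm);k=1+np.argmax(st[1:,4]);print(st[k],ce[k])
ch=cv2.findContours((l==k).astype(np.uint8),cv2.RETR_EXTERNAL,cv2.CHAIN_APPROX_NONE)[0][0]
rr=cv2.minAreaRect(ch.astype(np.float32));b=cv2.boxPoints(rr);print('rect',rr)
for z in(194,):
    for q in b: print(onplane(T,*q,z))
ys,xs=np.nonzero(l==k);W=np.array([onplane(T,x,y,172)[:2] for x,y in zip(xs,ys)])
u,sv,vt=np.linalg.svd(W-W.mean(0));print('handle172',W.mean(0),np.degrees(np.arctan2(vt[0,1],vt[0,0])))
# base plate of tester and arm edges -> yaw ; box
def quad(x0,y0,w,h,thr,z,d=T):
    gg=cv2.cvtColor(d['pixels'],cv2.COLOR_RGB2GRAY);m=np.zeros_like(gg);m[y0:y0+h,x0:x0+w]=gg[y0:y0+h,x0:x0+w]<thr
    m=cv2.morphologyEx(m,cv2.MORPH_CLOSE,np.ones((9,9)))
    c=max(cv2.findContours(m,cv2.RETR_EXTERNAL,cv2.CHAIN_APPROX_NONE)[0],key=cv2.contourArea)
    rr=cv2.minAreaRect(c);print(rr)
    W=np.array([onplane(d,*q,z)[:2] for q in cv2.boxPoints(rr)]);print(W.round(1));e=W-np.roll(W,1,0);print(np.hypot(*e.T).round(1),np.degrees(np.arctan2(e[:,1],e[:,0])).round(1),'c',W.mean(0))
quad(255,185,65,60,75,56)
# knob
km=np.zeros_like(g);km[212:240,365:392]=g[212:240,365:392]<60
ys,xs=np.nonzero(km);print('knob px',xs.mean(),ys.mean(),len(xs))
E
```

```text
disc [519.28007728 297.34809313] 144.0917584904755 202 262

[154 203  14  20 129] [160.66666667 212.75193798]
rect ((161.1999969482422, 212.6000213623047), (7.155416965484619, 18.782970428466797), 26.56505012512207)
[493.53664929 312.57239197 194.        ]
[547.86915262 289.27943898 194.        ]
[537.95219793 268.17236752 194.        ]
[483.77248479 291.55122275 194.        ]
handle172 [518.6233506  297.85578795] 159.45898558448414
((288.11175537109375, 215.9529266357422), (43.486915588378906, 51.309959411621094), 85.60128784179688)
[[ 601.3  -17.8]
 [ 618.6 -195.6]
 [ 467.2 -207.9]
 [ 450.5  -33. ]]
[151.6 178.7 151.9 175.7] [   5.8  -84.4 -175.4   95.4] c [ 534.39907028 -113.55633118]
knob px 376.97520661157023 226.27272727272728 121
```

```bash
python3 - <<'E'
from h import *
import pickle
T=pickle.load(open('top0.pkl','rb'));S=pickle.load(open('scene0.pkl','rb'))
g=cv2.cvtColor(T['pixels'],cv2.COLOR_RGB2GRAY);s=cv2.cvtColor(S['pixels'],cv2.COLOR_RGB2GRAY)
print(g[208:222,272:286]);print(s[212:230,270:288]);print(g[214:238,368:390])
E
```

```text
[[42 42 39 40 39 40 42 40 43 42 39 41 40 42]
 [40 40 39 41 40 42 40 42 41 43 41 41 42 40]
 [41 41 41 41 42 40 39 41 38 40 40 42 40 43]
 [42 42 41 41 38 37 40 38 41 38 43 41 41 42]
 [41 41 42 39 46 52 53 49 41 41 41 39 42 41]
 [42 41 39 40 62 81 88 84 60 40 41 38 40 41]
 [41 40 40 39 61 88 99 94 66 41 39 41 42 41]
 [41 41 38 38 48 69 81 72 53 38 40 41 41 41]
 [42 42 40 38 35 44 52 47 41 38 40 40 40 41]
 [42 40 42 37 38 34 34 38 38 39 41 45 40 40]
 [40 40 41 41 41 39 38 40 41 40 40 40 41 38]
 [38 39 41 40 41 40 41 42 40 41 41 43 39 39]
 [42 41 42 41 40 40 40 41 40 42 41 42 42 42]
 [42 41 41 41 39 40 41 41 41 42 41 40 42 40]]
[[116 114 106  88  68  50  43  41  41  41  44  50  64  90 125 145 151 153]
 [115 116 115 110  99  73  46  41  44  42  41  42  43  54  80 108 134 146]
 [116 115 112 100  83  61  46  50  52  46  42  41  41  41  46  61  82 107]
 [113 107  94  68  48  49  63  84  86  70  52  40  42  41  41  42  50  64]
 [ 94  70  53  45  43  60 101 124 121 105  74  45  41  42  41  42  40  43]
 [ 57  44  41  42  44  70 107 121 105  89  63  42  41  40  42  41  41  41]
 [ 43  42  42  41  
[... 2414 characters left out ...]
4  35  35  43  74 110 123 125
  125 125 125 123]
 [119 118 117 105  74  47  36  33  33  34  33  42  43  72 107 120 121 124
  125 125 127 125]
 [121 119 120 119 109  86  58  43  40  41  50  65  72 106 121 123 124 123
  125 126 127 124]
 [120 121 121 122 123 113 105  88  85  86 100 106 108 116 121 122 122 123
  124 124 125 125]
 [121 121 120 121 122 120 118 114 112 113 119 121 117 119 120 122 121 124
  126 125 123 124]
 [121 120 122 123 123 123 120 120 121 120 121 120 120 119 122 121 122 124
  125 125 123 123]
 [120 118 121 123 122 121 123 122 123 122 122 122 121 122 123 122 121 122
  123 124 122 120]
 [120 120 121 122 121 123 123 121 122 122 123 122 121 123 123 122 121 120
  120 123 121 122]]
```

```bash
python3 - <<'E'
from h import *
import pickle
T=pickle.load(open('top0.pkl','rb'));S=pickle.load(open('scene0.pkl','rb'))
def cloud(d,x0,y0,w,h):
    o=[]
    for v in range(y0,y0+h):
        for u in range(x0,x0+w):
            if d['depth'][v,u]>0:o.append(np.r_[pt(d,u,v),u,v])
    return np.array(o)
def rect(c,z0,z1,tag):
    q=c[(c[:,2]>z0)&(c[:,2]<z1)]
    r=cv2.minAreaRect(q[:,:2].astype(np.float32));print(tag,len(q),'zmed',np.median(q[:,2]).round(1),'rect',np.round(r[0],1),np.round(r[1],1),round(r[2],1),'mean',q[:,:2].mean(0).round(1));return q
for d,n,bx in((T,'top',(255,185,65,60)),(S,'scene',(225,200,90,65))):
    c=cloud(d,*bx);rect(c,50,62,n+' box');q=rect(c,68,95,n+' >68')
    print(q[:,2:5].round(1)[:60].tolist() if 1 else '')
for d,n,bx in((T,'top',(140,195,45,40)),(S,'scene',(345,125,35,50))):
    c=cloud(d,*bx);q=rect(c,186,202,n+' handle top');q=rect(c,150,200,n+' handle');
    u,s,vt=np.linalg.svd(q[:,:2]-q[:,:2].mean(0));print(np.degrees(np.arctan2(vt[0,1],vt[0,0])))
for d,n,bx in((T,'top',(362,210,30,32)),(S,'scene',(162,258,28,30))):
    c=cloud(d,*bx);q=rect(c,40,56,n+' knob bar');
    u,s,vt=np.linalg.svd(q[:,:2]-q[:,:2].mean(0));print(np.degrees(np.arctan2(vt[0,1],vt[0,0])));rect(c,10,35,n+' skirt')
    print(c[c[:,2]>36][:,:5].round(0).tolist())
E
```

```text
top box 1883 zmed 55.8 rect [ 538.5 -111.8] [150.3 180.1] 5.6 mean [ 536.  -109.9]
top >68 98 zmed 77.3 rect [ 558.8 -126. ] [149.1  79. ] 72.3 mean [ 566.8 -142.4]
[[74.3, 300.0, 199.0], [75.3, 297.0, 200.0], [75.9, 298.0, 200.0], [73.3, 299.0, 200.0], [75.6, 300.0, 200.0], [75.1, 301.0, 200.0], [69.4, 303.0, 200.0], [76.4, 296.0, 201.0], [80.4, 297.0, 201.0], [78.0, 298.0, 201.0], [77.6, 299.0, 201.0], [84.1, 300.0, 201.0], [82.3, 301.0, 201.0], [72.1, 302.0, 201.0], [73.4, 303.0, 201.0], [77.4, 304.0, 201.0], [76.4, 296.0, 202.0], [76.2, 297.0, 202.0], [79.8, 298.0, 202.0], [79.1, 299.0, 202.0], [77.3, 300.0, 202.0], [79.4, 301.0, 202.0], [79.5, 302.0, 202.0], [77.8, 303.0, 202.0], [78.2, 304.0, 202.0], [74.0, 296.0, 203.0], [80.5, 297.0, 203.0], [76.4, 298.0, 203.0], [76.3, 299.0, 203.0], [75.4, 300.0, 203.0], [79.8, 301.0, 203.0], [80.3, 302.0, 203.0], [78.5, 303.0, 203.0], [86.3, 304.0, 203.0], [72.7, 305.0, 203.0], [76.0, 295.0, 204.0], [78.3, 296.0, 204.0], [76.7, 297.0, 204.0], [74.3, 298.0, 204.0], [75.3, 299.0, 204.0], [76.5, 300.0, 204.0], [78.6, 301.0, 204.0], [78.6, 302
[... 7627 characters left out ...]
28.0, -442.0, 47.0, 173.0, 274.0], [537.0, -443.0, 54.0, 174.0, 274.0], [528.0, -437.0, 44.0, 175.0, 274.0], [526.0, -433.0, 40.0, 176.0, 274.0], [520.0, -445.0, 39.0, 171.0, 275.0], [531.0, -447.0, 48.0, 172.0, 275.0], [529.0, -444.0, 45.0, 173.0, 275.0], [530.0, -441.0, 44.0, 174.0, 275.0], [532.0, -439.0, 45.0, 175.0, 275.0], [528.0, -434.0, 39.0, 176.0, 275.0], [527.0, -446.0, 41.0, 172.0, 276.0], [533.0, -446.0, 45.0, 173.0, 276.0], [535.0, -444.0, 46.0, 174.0, 276.0], [532.0, -440.0, 41.0, 175.0, 276.0], [526.0, -446.0, 37.0, 172.0, 277.0], [532.0, -446.0, 41.0, 173.0, 277.0], [535.0, -444.0, 42.0, 174.0, 277.0], [531.0, -446.0, 36.0, 173.0, 278.0], [534.0, -444.0, 37.0, 174.0, 278.0]]
```

The depth data fits the stated sizes:
- Handle at (519.6, 297.4), bar yaw −22.9°, measured 63.9×15.7 mm.
- Box at (538.5, −111.8), yaw 5.6°, measured 150×180 mm.
- Knob axis at about (508.3, −428.6), pointer yaw −31°.

I'll go to the handle first.

Call:
play_rows(deltas=[{"tx":-2.8,"ty":1.9,"tz":-0.6,"claw":4},{"tx":-2.8,"ty":1.9,"tz":-0.6,"claw":4},{"tx":-2.8,"ty":1.9,"tz":-0.6,"claw":4},{"tx":-2.8,"ty":1.9,"tz":-0.6,"claw":4},{"tx":-2.8,"ty":1.9,"tz":-0.6,"claw":4},{"tx":-2.8,"ty":1.9,"tz":-0.6,"claw":4},{"tx":-2.8,"ty":1.9,"tz":-0.6,"claw":4},{"tx":-2.8,"ty":1.9,"tz":-0.6,"claw":4}])

```text
$.deltas[0]: bad value
```

Call:
play_rows(deltas=[{"tx":-2.8,"ty":1.9,"tz":-0.6,"wx":0,"wy":0,"wz":0,"claw":4.0},{"tx":-2.8,"ty":1.9,"tz":-0.6,"wx":0,"wy":0,"wz":0,"claw":4.0},{"tx":-2.8,"ty":1.9,"tz":-0.6,"wx":0,"wy":0,"wz":0,"claw":4.0},{"tx":-2.8,"ty":1.9,"tz":-0.6,"wx":0,"wy":0,"wz":0,"claw":4.0},{"tx":-2.8,"ty":1.9,"tz":-0.6,"wx":0,"wy":0,"wz":0,"claw":4.0},{"tx":-2.8,"ty":1.9,"tz":-0.6,"wx":0,"wy":0,"wz":0,"claw":4.0},{"tx":-2.8,"ty":1.9,"tz":-0.6,"wx":0,"wy":0,"wz":0,"claw":4.0},{"tx":-2.8,"ty":1.9,"tz":-0.6,"wx":0,"wy":0,"wz":0,"claw":4.0}])

```text
t: 0.9
ee_pos: [295.1, 331.9, 274.3]
eef_rot: [[0.36, 0.933, -0.009], [0.933, -0.36, -0.007], [-0.01, -0.006, -1.0]]
force: [0.7, -0.2, -0.2]
width: 40.0
```

```bash
cat >> h.py <<'E'
from scipy.spatial.transform import Rotation as Ro
def go(x,y,z,yaw,n=1):
    "tool x yaw in world deg, tool down; prints total deltas in tool axes and per-row /n"
    o=env.get_obs();R=np.array(o['eef_rot']);R=Ro.from_matrix(R).as_matrix();p=np.array(o['ee_pos'])
    d=R.T@(np.array([x,y,z])-p)/10
    a=np.radians(yaw);Rt=np.array([[np.cos(a),np.sin(a),0],[np.sin(a),-np.cos(a),0],[0,0,-1]])
    w=Ro.from_matrix(R.T@Rt).as_rotvec(degrees=True)
    print('t',round(o['t'],2),'pos',p.round(1),'yaw',np.degrees(np.arctan2(R[1,0],R[0,0])).round(2),'F',np.round(o['force'],1),'M',np.round(o['torque'],2),'w',round(o['width'],1),'q',np.round(o['qpos'],0))
    print('total',d.round(2),w.round(2),'per row',(d/n).round(2),(w/n).round(2),'len',np.linalg.norm(d/n).round(2))
E
python3 -c "
from h import *
go(519.6,297.4,275,67.1,6)"
```

```text
t 0.9 pos [295.1 331.9 274.3] yaw 68.9 F [ 0.7 -0.2 -0.2] M [-0.04 -0.06  0.03] w 40.0 q [-31.   4. -22. 114.   2.  63.  16.]
total [ 4.86 22.18 -0.26] [-0.34  0.59  1.8 ] per row [ 0.81  3.7  -0.04] [-0.06  0.1   0.3 ] len 3.79
```

Call:
play_rows(deltas=[{"tx":0.8,"ty":3.7,"tz":0,"wx":0,"wy":0.1,"wz":0.3,"claw":4.0},{"tx":0.8,"ty":3.7,"tz":0,"wx":0,"wy":0.1,"wz":0.3,"claw":4.0},{"tx":0.8,"ty":3.7,"tz":0,"wx":0,"wy":0.1,"wz":0.3,"claw":4.0},{"tx":0.8,"ty":3.7,"tz":0,"wx":0,"wy":0.1,"wz":0.3,"claw":4.0},{"tx":0.8,"ty":3.7,"tz":0,"wx":0,"wy":0.1,"wz":0.3,"claw":4.0},{"tx":0.8,"ty":3.7,"tz":0,"wx":0,"wy":0.1,"wz":0.3,"claw":4.0},{"tx":0,"ty":0,"tz":0,"wx":0,"wy":0,"wz":0,"claw":4.0}])

```text
t: 1.6
ee_pos: [527.0, 283.2, 272.2]
eef_rot: [[0.395, 0.919, -0.003], [0.919, -0.395, -0.003], [-0.004, -0.002, -1.0]]
force: [0.2, -0.6, -0.4]
width: 40.2
```

```bash
python3 -c "
from h import *
go(519.6,297.4,161,67.1,4)"
```

```text
t 1.6 pos [527.  283.2 272.2] yaw 66.75 F [ 0.2 -0.6 -0.4] M [-0.05  0.03  0.01] w 40.2 q [-21.  20. -13.  94.   5.  67.  32.]
total [ 1.06 -1.21 11.12] [-0.12  0.22 -0.35] per row [ 0.26 -0.3   2.78] [-0.03  0.05 -0.09] len 2.81
```

Call:
play_rows(deltas=[{"tx":0.6,"ty":-0.6,"tz":0.5,"wx":0,"wy":0.1,"wz":-0.3,"claw":4.0},{"tx":0.4,"ty":-0.6,"tz":1.5,"wx":0,"wy":0.1,"wz":0,"claw":4.0},{"tx":0,"ty":0,"tz":2.5,"wx":0,"wy":0,"wz":0,"claw":4.0}])

```text
t: 1.9
ee_pos: [519.6, 299.9, 227.6]
eef_rot: [[0.39, 0.921, 0.001], [0.921, -0.39, 0.004], [0.004, -0.001, -1.0]]
force: [-0.5, 0.2, -0.4]
width: 40.3
```

```bash
python3 -c "
from h import *
go(519.6,297.4,161,67.1,3)"
```

```text
t 1.9 pos [519.6 299.9 227.6] yaw 67.05 F [-0.5  0.2 -0.4] M [ 0.05 -0.03  0.02] w 40.3 q [-22.  22. -14.  97.   6.  61.  30.]
total [-0.25  0.11  6.66] [-0.06 -0.23 -0.05] per row [-0.08  0.04  2.22] [-0.02 -0.08 -0.02] len 2.22
```

Call:
play_rows(deltas=[{"tx":-0.2,"ty":0.1,"tz":2.2,"wx":0,"wy":-0.1,"wz":0,"claw":4.0},{"tx":0,"ty":0,"tz":2.2,"wx":0,"wy":-0.1,"wz":0,"claw":4.0},{"tx":0,"ty":0,"tz":2.0,"wx":0,"wy":0,"wz":0,"claw":4.0},{"tx":0,"ty":0,"tz":0,"wx":0,"wy":0,"wz":0,"claw":4.0}])

```text
t: 2.3
ee_pos: [509.3, 301.9, 156.8]
eef_rot: [[0.38, 0.925, -0.01], [0.925, -0.38, -0.001], [-0.004, -0.009, -1.0]]
force: [-0.4, 0.5, -0.1]
width: 40.3
```

```bash
python3 -c "
from h import *
go(519.6,297.4,161,67.1,1)"
```

```text
t 2.3 pos [509.3 301.9 156.8] yaw 67.64 F [-0.4  0.5 -0.1] M [-0.07 -0.01 -0.03] w 40.3 q [-23.  27. -13. 101.   7.  54.  29.]
total [-0.03  1.12 -0.43] [-0.52  0.25  0.54] per row [-0.03  1.12 -0.43] [-0.52  0.25  0.54] len 1.2
```

Call:
play_rows(deltas=[{"tx":0,"ty":0.6,"tz":-0.2,"wx":-0.3,"wy":0.2,"wz":0.3,"claw":4.0},{"tx":0,"ty":0.5,"tz":-0.2,"wx":-0.2,"wy":0,"wz":0.2,"claw":4.0},{"tx":0,"ty":0,"tz":0,"wx":0,"wy":0,"wz":0,"claw":4.0}])

```text
t: 2.6
ee_pos: [518.9, 299.9, 163.0]
eef_rot: [[0.386, 0.923, 0.001], [0.923, -0.386, 0.001], [0.001, 0.001, -1.0]]
force: [1.0, 0.6, -0.2]
width: 40.1
```

```bash
python3 - <<'E'
from h import *
go(519.6,297.4,161,67.1,1)
d=grab('top');save(d,'t1.png')
c=cv2.resize(cv2.cvtColor(d['pixels'],cv2.COLOR_RGB2BGR)[160:270,100:230],None,fx=4,fy=4);cv2.imwrite('pics/t1c.png',c)
E
```

```text
t 2.6 pos [518.9 299.9 163. ] yaw 67.31 F [ 1.   0.6 -0.2] M [ 0.02 -0.   -0.05] w 40.1 q [-23.  26. -13. 100.   7.  54.  29.]
total [-0.21  0.16  0.2 ] [ 0.04 -0.07  0.21] per row [-0.21  0.16  0.2 ] [ 0.04 -0.07  0.21] len 0.33
```

View pics/t1c.png

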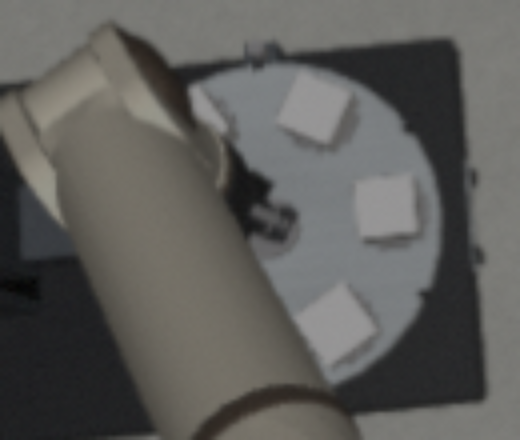

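The arm hides the handle in the top view. The measured TCP is within 3 mm of target, so I'll correct that and close.

Call:
play_rows(deltas=[{"tx":-0.2,"ty":0.1,"tz":0.2,"wx":0,"wy":0,"wz":0.2,"claw":3.0},{"tx":0,"ty":0,"tz":0,"wx":0,"wy":0,"wz":0,"claw":0.5},{"tx":0,"ty":0,"tz":0,"wx":0,"wy":0,"wz":0,"claw":0.5},{"tx":0,"ty":0,"tz":0,"wx":0,"wy":0,"wz":0,"claw":0.5},{"tx":0,"ty":0,"tz":0,"wx":0,"wy":0,"wz":0,"claw":0.5}], newtons=40)

```text
t: 3.15
ee_pos: [519.4, 297.2, 162.6]
eef_rot: [[0.391, 0.921, 0.003], [0.921, -0.391, 0.002], [0.003, 0.002, -1.0]]
force: [0.4, -0.0, 1.2]
width: 13.6
```

```bash
python3 - <<'E'
from h import *
go(519.6,297.4,161,67.1,1)
E
```

```text
t 3.15 pos [519.4 297.2 162.6] yaw 67.01 F [ 0.4 -0.   1.2] M [-0.18  0.14 -0.01] w 13.6 q [-22.  26. -13. 101.   7.  54.  29.]
total [0.02 0.02 0.16] [ 0.1  -0.15 -0.09] per row [0.02 0.02 0.16] [ 0.1  -0.15 -0.09] len 0.17
```

Call:
play_rows(deltas=[{"tx":0,"ty":0,"tz":0,"wx":0,"wy":0,"wz":-6,"claw":0.5},{"tx":0,"ty":0,"tz":0,"wx":0,"wy":0,"wz":-6,"claw":0.5},{"tx":0,"ty":0,"tz":0,"wx":0,"wy":0,"wz":-6,"claw":0.5},{"tx":0,"ty":0,"tz":0,"wx":0,"wy":0,"wz":-6,"claw":0.5},{"tx":0,"ty":0,"tz":0,"wx":0,"wy":0,"wz":-6,"claw":0.5},{"tx":0,"ty":0,"tz":0,"wx":0,"wy":0,"wz":-6,"claw":0.5},{"tx":0,"ty":0,"tz":0,"wx":0,"wy":0,"wz":-6,"claw":0.5}])

```text
t: 3.85
ee_pos: [519.3, 298.3, 162.7]
eef_rot: [[-0.348, 0.937, 0.002], [0.937, 0.348, 0.003], [0.002, 0.003, -1.0]]
force: [-0.5, -0.5, -0.6]
width: 13.3
```

```bash
python3 - <<'E'
from h import *
go(519.5,297.3,161,127.1,1)
E
```

```text
t 3.85 pos [519.3 298.3 162.7] yaw 110.38 F [-0.5 -0.5 -0.6] M [-0.23  0.17  0.14] w 13.3 q [-15.  27. -22. 100.  12.  55.  68.]
total [-0.1  -0.02  0.17] [  0.2   -0.11 -16.72] per row [-0.1  -0.02  0.17] [  0.2   -0.11 -16.72] len 0.19
```

Call:
play_rows(deltas=[{"tx":0,"ty":0,"tz":0,"wx":0,"wy":0,"wz":-6,"claw":0.5},{"tx":0,"ty":0,"tz":0,"wx":0,"wy":0,"wz":-6,"claw":0.5},{"tx":-0.1,"ty":0,"tz":0,"wx":0,"wy":0,"wz":-3,"claw":0.5},{"tx":0,"ty":0,"tz":0,"wx":0,"wy":0,"wz":-1,"claw":0.5},{"tx":0,"ty":0,"tz":0,"wx":0,"wy":0,"wz":0,"claw":0.5}])

```text
t: 4.35
ee_pos: [519.1, 298.7, 162.7]
eef_rot: [[-0.605, 0.796, 0.001], [0.796, 0.605, 0.005], [0.003, 0.003, -1.0]]
force: [-0.9, -0.8, 0.6]
width: 13.7
```

```bash
python3 - <<'E'
from h import *
go(519.5,297.3,161,127.1,1)
d=grab('scene');
c=cv2.resize(cv2.cvtColor(d['pixels'],cv2.COLOR_RGB2BGR)[90:220,290:440],None,fx=4,fy=4);cv2.imwrite('pics/t2c.png',c)
E
```

```text
t 4.35 pos [519.1 298.7 162.7] yaw 127.25 F [-0.9 -0.8  0.6] M [-0.25  0.13 -0.15] w 13.7 q [-12.  28. -26. 100.  14.  55.  83.]
total [-0.13 -0.05  0.17] [ 0.2  -0.17  0.15] per row [-0.13 -0.05  0.17] [ 0.2  -0.17  0.15] len 0.22
```

View pics/t2c.png

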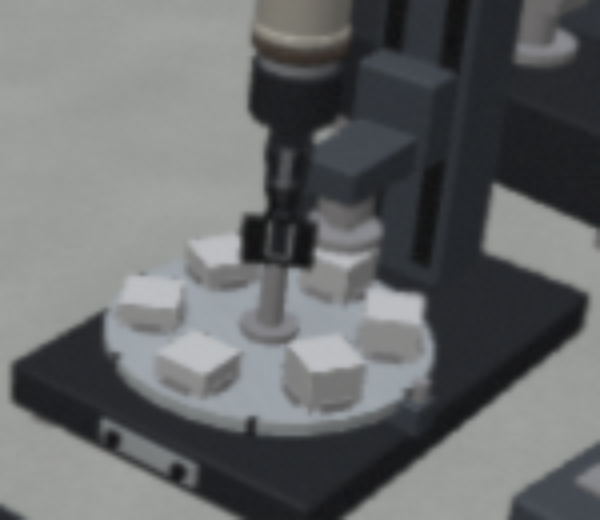

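A whole block now stands under the platen, and the yaw turned +60.2° (67.0 → 127.25). I'll let go and lift.

Call:
play_rows(deltas=[{"tx":0,"ty":0,"tz":0,"wx":0,"wy":0,"wz":0,"claw":4.5},{"tx":0,"ty":0,"tz":0,"wx":0,"wy":0,"wz":0,"claw":4.5},{"tx":0,"ty":0,"tz":0,"wx":0,"wy":0,"wz":0,"claw":4.5},{"tx":0,"ty":0,"tz":-1.5,"wx":0,"wy":0,"wz":0,"claw":4.5},{"tx":0,"ty":0,"tz":-2.5,"wx":0,"wy":0,"wz":0,"claw":4.5},{"tx":0,"ty":0,"tz":-3,"wx":0,"wy":0,"wz":0,"claw":4.5},{"tx":0,"ty":0,"tz":-2,"wx":0,"wy":0,"wz":0,"claw":4.5}])

```text
t: 5.1
ee_pos: [518.0, 297.6, 255.1]
eef_rot: [[-0.603, 0.798, -0.003], [0.798, 0.603, 0.003], [0.004, -0.001, -1.0]]
force: [0.6, -0.3, 0.8]
width: 44.7
```

```bash
python3 - <<'E'
from h import *
go(515,0,240,90,8)
d=grab('scene');
c=cv2.resize(cv2.cvtColor(d['pixels'],cv2.COLOR_RGB2BGR)[90:220,290:440],None,fx=4,fy=4);cv2.imwrite('pics/t3c.png',c)
E
```

```text
t 5.1 pos [518.  297.6 255.1] yaw 127.06 F [ 0.6 -0.3  0.8] M [-0.02 -0.03 -0.  ] w 44.7 q [-11.  22. -28.  95.  11.  65.  86.]
total [-23.57 -18.17   1.42] [-0.11 -0.22 37.06] per row [-2.95 -2.27  0.18] [-0.01 -0.03  4.63] len 3.72
```

View pics/t3c.png

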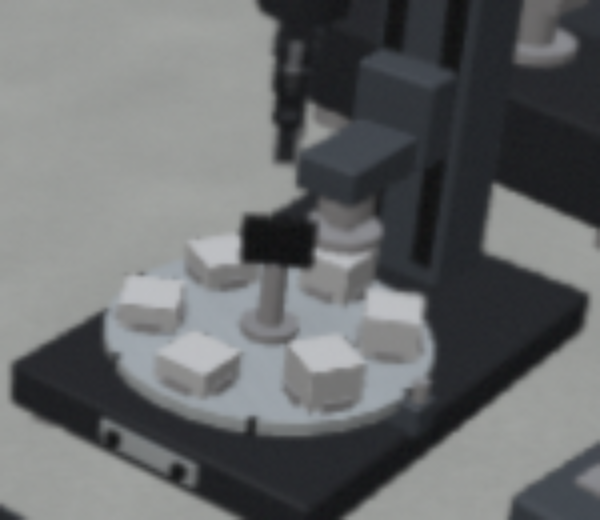

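Call:
play_rows(deltas=[{"tx":-2,"ty":-1.5,"tz":0,"wx":0,"wy":0,"wz":0,"claw":4.5},{"tx":-3,"ty":-2.3,"tz":0,"wx":0,"wy":0,"wz":0,"claw":4.5},{"tx":-3,"ty":-2.3,"tz":0,"wx":0,"wy":0,"wz":0,"claw":4.5},{"tx":-3,"ty":-2.3,"tz":0,"wx":0,"wy":0,"wz":0,"claw":4.5},{"tx":-3,"ty":-2.3,"tz":0,"wx":0,"wy":0,"wz":0,"claw":4.5},{"tx":-3,"ty":-2.3,"tz":0,"wx":0,"wy":0,"wz":0,"claw":4.5},{"tx":-3,"ty":-2.3,"tz":0,"wx":0,"wy":0,"wz":0,"claw":4.5},{"tx":-3,"ty":-2.3,"tz":0,"wx":0,"wy":0,"wz":0,"claw":4.5}])

```text
t: 5.95
ee_pos: [521.1, 10.0, 266.6]
eef_rot: [[-0.614, 0.789, 0.018], [0.789, 0.614, 0.015], [0.001, 0.023, -1.0]]
force: [0.1, 0.6, 0.2]
width: 45.0
```

```bash
python3 - <<'E'
from h import *
go(508.3,-428.6,150,59,10)
E
```

```text
t 5.95 pos [521.1  10.  266.6] yaw 127.86 F [0.1 0.6 0.2] M [-0.06 -0.02  0.05] w 45.0 q [ 15.  12. -21. 106.   4.  62. 120.]
total [-33.85 -28.19  10.99] [ 1.15 -0.83 68.86] per row [-3.38 -2.82  1.1 ] [ 0.12 -0.08  6.89] len 4.54
```

```bash
cat >> h.py <<'E'
def plan(x,y,z,yaw,n):
    o=env.get_obs();R=Ro.from_matrix(np.array(o['eef_rot'])).as_matrix();p=np.array(o['ee_pos'])
    a=np.radians(yaw);Rt=np.array([[np.cos(a),np.sin(a),0],[np.sin(a),-np.cos(a),0],[0,0,-1]])
    w=Ro.from_matrix(R.T@Rt).as_rotvec(degrees=True); st=(np.array([x,y,z])-p)/n
    print(p.round(1))
    for i in range(n):
        Ri=R@Ro.from_rotvec(w*i/n,degrees=True).as_matrix(); print((Ri.T@st/10).round(2),(w/n).round(1))
E
python3 - <<'E'
from h import *
plan(508.3,-428.6,220,59,12)
E
```

```text
[521.1  10.  266.6]
[-2.82 -2.34  0.33] [ 0.1 -0.1  5.7]
[-3.04 -2.04  0.34] [ 0.1 -0.1  5.7]
[-3.23 -1.73  0.35] [ 0.1 -0.1  5.7]
[-3.38 -1.4   0.35] [ 0.1 -0.1  5.7]
[-3.51 -1.05  0.36] [ 0.1 -0.1  5.7]
[-3.59 -0.69  0.37] [ 0.1 -0.1  5.7]
[-3.64 -0.33  0.37] [ 0.1 -0.1  5.7]
[-3.66  0.04  0.37] [ 0.1 -0.1  5.7]
[-3.64  0.4   0.38] [ 0.1 -0.1  5.7]
[-3.58  0.77  0.38] [ 0.1 -0.1  5.7]
[-3.48  1.12  0.39] [ 0.1 -0.1  5.7]
[-3.35  1.46  0.39] [ 0.1 -0.1  5.7]
```

Call:
play_rows(deltas=[{"tx":-2.8,"ty":-2.3,"tz":0.3,"wx":0.1,"wy":-0.1,"wz":5.7,"claw":4.5},{"tx":-3.0,"ty":-2.0,"tz":0.3,"wx":0.1,"wy":-0.1,"wz":5.7,"claw":4.5},{"tx":-3.2,"ty":-1.7,"tz":0.3,"wx":0.1,"wy":-0.1,"wz":5.7,"claw":4.5},{"tx":-3.4,"ty":-1.4,"tz":0.3,"wx":0.1,"wy":-0.1,"wz":5.7,"claw":4.5},{"tx":-3.5,"ty":-1.0,"tz":0.3,"wx":0.1,"wy":-0.1,"wz":5.7,"claw":4.5},{"tx":-3.6,"ty":-0.7,"tz":0.3,"wx":0.1,"wy":-0.1,"wz":5.7,"claw":4.5},{"tx":-3.6,"ty":-0.3,"tz":0.3,"wx":0.1,"wy":-0.1,"wz":5.7,"claw":4.5},{"tx":-3.6,"ty":0,"tz":0.3,"wx":0.1,"wy":-0.1,"wz":5.7,"claw":4.5},{"tx":-3.6,"ty":0.4,"tz":0.3,"wx":0.1,"wy":-0.1,"wz":5.7,"claw":4.5},{"tx":-3.5,"ty":0.8,"tz":0.3,"wx":0.1,"wy":-0.1,"wz":5.7,"claw":4.5}])

```text
t: 6.95
ee_pos: [509.0, -367.3, 246.0]
eef_rot: [[0.364, 0.931, 0.021], [0.931, -0.364, -0.009], [-0.001, 0.023, -1.0]]
force: [0.5, -0.1, -0.0]
width: 45.2
```

```bash
python3 - <<'E'
from h import *
go(508.3,-428.6,150,59,10)
plan(508.3,-428.6,150,59,5)
E
```

```text
t 6.95 pos [ 509.  -367.3  246. ] yaw 68.65 F [ 0.5 -0.1 -0. ] M [ 0.01 -0.03  0.  ] w 45.2 q [ 34.  23.  -1.  93.   0.  63. 102.]
total [-5.73  1.95  9.65] [ 1.29 -0.07  9.65] per row [-0.57  0.2   0.96] [ 0.13 -0.01  0.96] len 1.14
[ 509.  -367.3  246. ]
[-1.15  0.39  1.93] [ 0.3 -0.   1.9]
[-1.13  0.44  1.93] [ 0.3 -0.   1.9]
[-1.12  0.48  1.93] [ 0.3 -0.   1.9]
[-1.1   0.53  1.92] [ 0.3 -0.   1.9]
[-1.08  0.58  1.92] [ 0.3 -0.   1.9]
```

Call:
play_rows(deltas=[{"tx":-1.1,"ty":0.4,"tz":1.9,"wx":0.3,"wy":0,"wz":1.9,"claw":4.5},{"tx":-1.1,"ty":0.4,"tz":1.9,"wx":0.3,"wy":0,"wz":1.9,"claw":4.5},{"tx":-1.1,"ty":0.4,"tz":1.9,"wx":0.3,"wy":0,"wz":1.9,"claw":4.5},{"tx":-1.1,"ty":0.4,"tz":1.9,"wx":0.3,"wy":0,"wz":1.9,"claw":4.5},{"tx":-0.9,"ty":0.4,"tz":1.5,"wx":0,"wy":0,"wz":1.5,"claw":4.5},{"tx":0,"ty":0,"tz":0,"wx":0,"wy":0,"wz":0,"claw":4.5}])

```text
t: 7.55
ee_pos: [505.1, -436.0, 157.8]
eef_rot: [[0.523, 0.852, 0.008], [0.852, -0.523, -0.007], [-0.001, 0.01, -1.0]]
force: [-0.5, 0.4, 0.6]
width: 45.0
```

```bash
python3 - <<'E'
from h import *
go(508.3,-428.6,80,59,2)
E
```

```text
t 7.55 pos [ 505.1 -436.   157.8] yaw 58.45 F [-0.5  0.4  0.6] M [ 0.02  0.02 -0.  ] w 45.0 q [37. 32.  2. 91. -1. 56. 98.]
total [ 0.81 -0.19  7.77] [ 0.6   0.08 -0.55] per row [ 0.4  -0.1   3.89] [ 0.3   0.04 -0.27] len 3.91
```

Call:
play_rows(deltas=[{"tx":0.5,"ty":-0.1,"tz":1.5,"wx":0.3,"wy":0,"wz":-0.3,"claw":4.5},{"tx":0.3,"ty":-0.1,"tz":2.0,"wx":0.3,"wy":0,"wz":-0.2,"claw":4.5},{"tx":0,"ty":0,"tz":2.0,"wx":0,"wy":0,"wz":0,"claw":4.5},{"tx":0,"ty":0,"tz":1.5,"wx":0,"wy":0,"wz":0,"claw":4.5},{"tx":0,"ty":0,"tz":0,"wx":0,"wy":0,"wz":0,"claw":4.5}])

```text
t: 8.05
ee_pos: [511.4, -423.7, 84.9]
eef_rot: [[0.509, 0.86, 0.003], [0.86, -0.509, 0.0], [0.002, 0.002, -1.0]]
force: [-0.6, 0.4, 0.4]
width: 45.1
```

```bash
python3 - <<'E'
from h import *
go(508.3,-428.6,23,59,4)
d=grab('scene');save(d,'s4.png')
c=cv2.resize(cv2.cvtColor(d['pixels'],cv2.COLOR_RGB2BGR)[180:310,110:260],None,fx=4,fy=4);cv2.imwrite('pics/t4c.png',c)
E
```

```text
t 8.05 pos [ 511.4 -423.7   84.9] yaw 59.37 F [-0.6  0.4  0.4] M [0.06 0.01 0.02] w 45.1 q [36. 37.  2. 93. -1. 49. 98.]
total [-0.59 -0.03  6.18] [ 0.11 -0.09  0.37] per row [-0.15 -0.01  1.55] [ 0.03 -0.02  0.09] len 1.55
```

View pics/t4c.png

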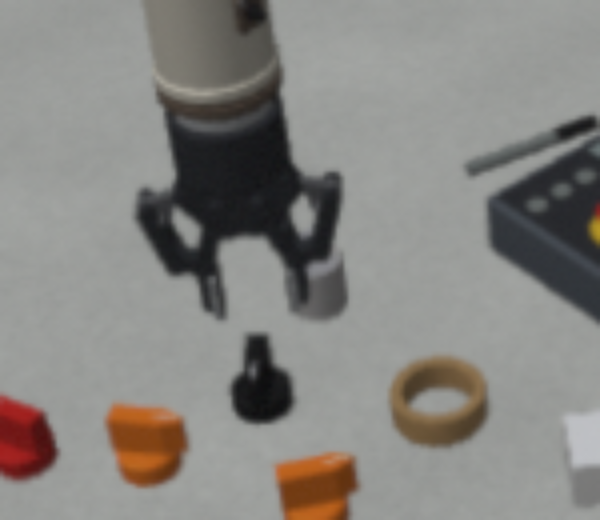

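Call:
play_rows(deltas=[{"tx":-0.5,"ty":0,"tz":0.8,"wx":0,"wy":0,"wz":0.3,"claw":4.5},{"tx":-0.1,"ty":0,"tz":1.2,"wx":0,"wy":0,"wz":0,"claw":4.5},{"tx":0,"ty":0,"tz":1.2,"wx":0,"wy":0,"wz":0,"claw":4.5},{"tx":0,"ty":0,"tz":1.0,"wx":0,"wy":0,"wz":0,"claw":4.5},{"tx":0,"ty":0,"tz":0,"wx":0,"wy":0,"wz":0,"claw":4.5}])

```text
t: 8.6
ee_pos: [510.2, -431.0, 42.7]
eef_rot: [[0.514, 0.858, 0.007], [0.858, -0.514, -0.003], [0.001, 0.007, -1.0]]
force: [0.1, 0.7, 0.2]
width: 44.6
```

```bash
python3 - <<'E'
from h import *
go(508.3,-428.6,23,59,2)
E
```

```text
t 8.6 pos [ 510.2 -431.    42.7] yaw 59.05 F [0.1 0.7 0.2] M [0.03 0.02 0.01] w 44.6 q [37. 40.  2. 94. -2. 45. 98.]
total [ 0.1  -0.3   1.97] [ 0.42 -0.05  0.05] per row [ 0.05 -0.15  0.99] [ 0.21 -0.02  0.02] len 1.0
```

Call:
play_rows(deltas=[{"tx":0.1,"ty":-0.2,"tz":0.7,"wx":0.3,"wy":0,"wz":0,"claw":4.5},{"tx":0,"ty":0,"tz":0.7,"wx":0.1,"wy":0,"wz":0,"claw":4.5},{"tx":0,"ty":0,"tz":0.3,"wx":0,"wy":0,"wz":0,"claw":4.5},{"tx":0,"ty":0,"tz":0,"wx":0,"wy":0,"wz":0,"claw":4.5}])

```text
t: 9.0
ee_pos: [509.2, -429.0, 24.2]
eef_rot: [[0.514, 0.858, 0.0], [0.858, -0.514, 0.001], [0.001, -0.0, -1.0]]
force: [0.0, -0.5, 0.1]
width: 45.1
```

```bash
python3 - <<'E'
from h import *
go(508.3,-428.6,23,59,2)
E
```

```text
t 9.0 pos [ 509.2 -429.    24.2] yaw 59.05 F [ 0.  -0.5  0.1] M [ 0.    0.01 -0.08] w 45.1 q [37. 42.  2. 94. -2. 44. 98.]
total [-0.01 -0.1   0.12] [-0.   -0.05  0.05] per row [-0.01 -0.05  0.06] [-0.   -0.03  0.03] len 0.08
```

Call:
play_rows(deltas=[{"tx":0,"ty":-0.1,"tz":0.1,"wx":0,"wy":0,"wz":0,"claw":3.0},{"tx":0,"ty":0,"tz":0,"wx":0,"wy":0,"wz":0,"claw":0.5},{"tx":0,"ty":0,"tz":0,"wx":0,"wy":0,"wz":0,"claw":0.5},{"tx":0,"ty":0,"tz":0,"wx":0,"wy":0,"wz":0,"claw":0.5},{"tx":0,"ty":0,"tz":0,"wx":0,"wy":0,"wz":0,"claw":0.5}], newtons=60)

```text
t: 9.5
ee_pos: [509.0, -429.0, 24.3]
eef_rot: [[0.514, 0.858, 0.002], [0.858, -0.514, -0.0], [0.001, 0.002, -1.0]]
force: [-0.4, -0.3, 0.1]
width: 14.8
```

```bash
python3 - <<'E'
from h import *
go(508.3,-428.6,23,59,2)
d=grab('scene');save(d,'s5.png')
c=cv2.resize(cv2.cvtColor(d['pixels'],cv2.COLOR_RGB2BGR)[210:310,110:240],None,fx=5,fy=5);cv2.imwrite('pics/t5c.png',c)
E
```

```text
t 9.5 pos [ 509.  -429.    24.3] yaw 59.05 F [-0.4 -0.3  0.1] M [-0.01  0.01 -0.05] w 14.8 q [37. 42.  2. 94. -2. 44. 98.]
total [ 0.   -0.08  0.13] [ 0.11 -0.04  0.05] per row [ 0.   -0.04  0.06] [ 0.05 -0.02  0.03] len 0.07
```

View pics/t5c.png

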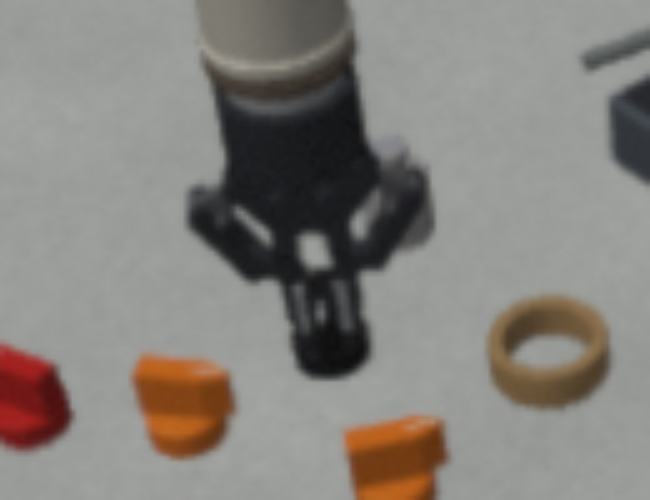

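Call:
play_rows(deltas=[{"tx":0,"ty":0,"tz":-1.5,"wx":0,"wy":0,"wz":0,"claw":0.5},{"tx":0,"ty":0,"tz":-3,"wx":0,"wy":0,"wz":0,"claw":0.5},{"tx":0,"ty":0,"tz":-3,"wx":0,"wy":0,"wz":0,"claw":0.5},{"tx":0,"ty":0,"tz":-3,"wx":0,"wy":0,"wz":0,"claw":0.5},{"tx":0,"ty":0,"tz":-2,"wx":0,"wy":0,"wz":0,"claw":0.5},{"tx":0,"ty":0,"tz":0,"wx":0,"wy":0,"wz":0,"claw":0.5}])

```text
t: 10.15
ee_pos: [508.5, -428.9, 157.9]
eef_rot: [[0.514, 0.858, 0.002], [0.858, -0.514, -0.0], [0.001, 0.002, -1.0]]
force: [1.1, 0.3, 0.1]
width: 14.9
```

```bash
python3 - <<'E'
from h import *
import pickle
go(540.3,-76.8,140,95,10)
T=pickle.load(open('top0.pkl','rb'));S=pickle.load(open('scene0.pkl','rb'))
# knob axis: skirt silhouette in initial top (z=18 top rim & z=0). fit circle on dark-mask boundary away from pointer
g=cv2.cvtColor(T['pixels'],cv2.COLOR_RGB2GRAY)
up=cv2.resize(g[205:245,360:400],None,fx=8,fy=8,interpolation=cv2.INTER_CUBIC)
m=(up<80).astype(np.uint8);c=max(cv2.findContours(m,cv2.RETR_EXTERNAL,cv2.CHAIN_APPROX_NONE)[0],key=cv2.contourArea)[:,0]
P=np.array([onplane(T,(u+.5)/8-.5+360,(v+.5)/8-.5+205,18)[:2] for u,v in c])
ok=np.ones(len(P),bool)
for _ in range(15):
    A=np.c_[2*P[ok],np.ones(ok.sum())];s=np.linalg.lstsq(A,(P[ok]**2).sum(1),rcond=None)[0]
    r=np.sqrt(s[2]+s[:2]@s[:2]);e=np.abs(np.hypot(*(P-s[:2]).T)-r);ok=e<max(1,1.5*np.median(e))
print('skirt circle',s[:2],r,ok.sum(),len(P))
# shaft blob, avg of frames
n=6
for nm,(x0,y0,w,h) in(('top',(270,206,18,16)),('scene',(270,210,18,18))):
    a=0;dd=0
    for _ in range(n):
        d=grab(nm);a=a+d['pixels'].astype(float).mean(2)/n;dd=dd+d['depth']/n
    np.save(nm+'avg.npy',a);pickle.dump(d,open(nm+'1.pkl','wb'))
    print(a[y0:y0+h,x0:x0+w].round(0).astype(int))
save(d,'s6.png')
E
```

```text
t 10.15 pos [ 508.5 -428.9  157.9] yaw 59.05 F [1.1 0.3 0.1] M [-0.05 -0.08  0.02] w 14.9 q [36. 32.  2. 91. -1. 57. 98.]
total [ 31.83 -15.39   1.78] [  0.12  -0.   -35.95] per row [ 3.18 -1.54  0.18] [ 0.01 -0.   -3.6 ] len 3.54
skirt circle [ 508.46377583 -427.3984752 ] 23.518245645758974 182 335
[[41 41 41 42 41 41 41 40 40 41 41 41 40 41 41 41 41 42]
 [41 42 41 42 41 42 40 41 41 42 43 41 42 41 40 41 41 41]
 [42 40 42 42 41 41 41 41 42 42 42 41 41 40 42 42 41 41]
 [41 42 41 42 41 41 41 41 42 42 40 41 41 41 41 41 41 41]
 [42 41 41 42 41 41 41 41 41 41 42 41 41 42 41 42 41 41]
 [42 43 41 41 40 41 39 39 38 40 41 41 41 42 42 41 41 41]
 [41 42 40 42 41 40 46 52 53 50 44 40 41 42 42 41 41 41]
 [41 42 42 41 40 40 63 81 88 85 63 43 41 41 41 40 41 41]
 [42 41 42 41 40 40 63 89 99 93 66 42 41 42 41 40 41 42]
 [41 41 42 42 41 38 49 70 80 73 52 41 41 41 40 42 41 41]
 [41 42 42 42 41 38 38 46 50 48 39 40 42 42 42 42 42 42]
 [42 42 42 42 41 40 38 37 37 37 39 40 41 42 41 41 42 41]
 [41 41 42 41 42 41 40 39 39 40 41 42 41 41 41 42 41 41]
 [41 42 42 42 41 42 41 41 41 41 41 42 42 41 41 42 42 41]
 
[... 764 characters left out ...]
 42  41  42  42  42  42]
 [ 43  42  42  42  44  61  87  90  76  73  61  44  42  42  42  42  41  42]
 [ 42  42  42  42  43  58  86  89  76  73  60  43  41  42  42  43  41  42]
 [ 42  42  42  41  40  55  84  89  75  68  54  38  41  42  42  42  42  42]
 [ 42  42  42  42  38  50  77  82  63  45  32  31  38  42  41  42  41  42]
 [ 42  42  41  42  38  35  45  50  42  30  27  31  38  42  42  42  42  43]
 [ 42  42  42  42  41  38  34  32  29  28  31  37  41  42  42  42  42  42]
 [ 42  43  42  42  42  42  41  41  41  40  41  42  41  42  42  43  42  42]
 [ 41  42  42  42  42  41  42  43  42  42  42  42  42  42  42  42  41  42]
 [ 42  42  42  42  42  42  42  43  42  42  42  42  42  42  42  42  42  42]]
```

```bash
python3 - <<'E'
from h import *
import pickle
T=pickle.load(open('top1.pkl','rb'));S=pickle.load(open('scene1.pkl','rb'))
a=np.load('topavg.npy')
w=np.clip(a[209:220,273:284]-42,0,None);v,u=np.mgrid[209:220,273:284]
mu=(w*u).sum()/w.sum();mv=(w*v).sum()/w.sum();cu=(w*(u-mu)**2).sum()/w.sum();cv_=(w*(v-mv)**2).sum()/w.sum();cuv=(w*(u-mu)*(v-mv)).sum()/w.sum()
print('top blob',mu,mv,'cov',cu,cv_,cuv,'angle',np.degrees(.5*np.arctan2(2*cuv,cu-cv_)),onplane(T,mu,mv,78))
for p in((540.3,-76.8,80),(540.3,-76.8,56),(540.3,-69.8,80),(540.3,-83.8,80),(547.3,-76.8,80),(533.3,-76.8,80)): print(p,'top',np.round(proj(T,p),2),'scene',np.round(proj(S,p),2))
r=np.array([.637,.771,0])*7;c=np.array([540.3,-76.8,66])
print(np.round([proj(S,c-r),proj(S,c),proj(S,c+r)],2))
# mushroom button + weight check: red button centre
rgb=T['pixels'].astype(int);m=(rgb[:,:,0]>110)&(rgb[:,:,1]<70);m[:, :290]=0;m[:,312:]=0;ys,xs=np.nonzero(m[190:215]);print('button',onplane(T,xs.mean(),ys.mean()+190,78))
a_=np.radians(5.6);print('expected button',538.5+30*np.cos(a_)+45*np.sin(a_),-111.8-45*np.cos(a_)+30*np.sin(a_))
E
```

```text
top blob 278.03644059048213 213.82213275523898 cov 1.3624586013791495 0.9340905065837475 0.06429102275220815 angle 8.35401597035912 [537.09751853 -78.68312091  78.        ]
(540.3, -76.8, 80) top [277.5  212.79] scene [278.51 216.25]
(540.3, -76.8, 56) top [277.51 213.89] scene [278.51 222.49]
(540.3, -69.8, 80) top [275.44 212.75] scene [280.27 215.39]
(540.3, -83.8, 80) top [279.56 212.83] scene [276.74 217.11]
(547.3, -76.8, 80) top [277.54 210.76] scene [279.97 217.3 ]
(533.3, -76.8, 80) top [277.46 214.82] scene [277.06 215.2 ]
[[276.24 219.9 ]
 [278.51 219.9 ]
 [280.78 219.9 ]]
button [ 572.01128996 -155.11667266   78.        ]
expected button 572.7480524886166 -153.65774600640793
```

```bash
python3 - <<'E'
from h import *
plan(539,-78.3,140,98,11)
E
```

```text
[ 506.3 -427.   152.4]
[ 2.87 -1.37  0.13] [-0.  -0.  -3.5]
[ 2.95 -1.19  0.12] [-0.  -0.  -3.5]
[ 3.02 -1.01  0.12] [-0.  -0.  -3.5]
[ 3.08 -0.82  0.12] [-0.  -0.  -3.5]
[ 3.12 -0.63  0.12] [-0.  -0.  -3.5]
[ 3.15 -0.44  0.12] [-0.  -0.  -3.5]
[ 3.17 -0.24  0.12] [-0.  -0.  -3.5]
[ 3.18 -0.04  0.12] [-0.  -0.  -3.5]
[3.18 0.15 0.11] [-0.  -0.  -3.5]
[3.16 0.35 0.11] [-0.  -0.  -3.5]
[3.14 0.54 0.11] [-0.  -0.  -3.5]
```

View pics/s6.png

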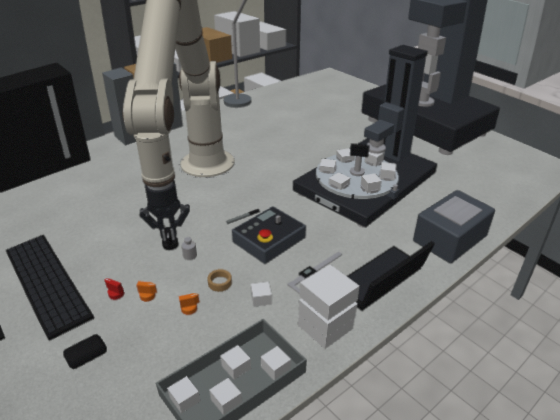

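The knob is in the fingers at scene (168,240), and everything else is still in place. Moving over the shaft.

Call:
play_rows(deltas=[{"tx":2.9,"ty":-1.4,"tz":0.1,"wx":0,"wy":0,"wz":-3.5,"claw":0.5},{"tx":2.9,"ty":-1.2,"tz":0.1,"wx":0,"wy":0,"wz":-3.5,"claw":0.5},{"tx":3.0,"ty":-1.0,"tz":0.1,"wx":0,"wy":0,"wz":-3.5,"claw":0.5},{"tx":3.1,"ty":-0.8,"tz":0.1,"wx":0,"wy":0,"wz":-3.5,"claw":0.5},{"tx":3.1,"ty":-0.6,"tz":0.1,"wx":0,"wy":0,"wz":-3.5,"claw":0.5},{"tx":3.1,"ty":-0.4,"tz":0.1,"wx":0,"wy":0,"wz":-3.5,"claw":0.5},{"tx":3.2,"ty":-0.2,"tz":0.1,"wx":0,"wy":0,"wz":-3.5,"claw":0.5},{"tx":3.2,"ty":0,"tz":0.1,"wx":0,"wy":0,"wz":-3.5,"claw":0.5},{"tx":3.0,"ty":0.2,"tz":0,"wx":0,"wy":0,"wz":-3.5,"claw":0.5},{"tx":2.0,"ty":0.2,"tz":0,"wx":0,"wy":0,"wz":-2,"claw":0.5},{"tx":0,"ty":0,"tz":0,"wx":0,"wy":0,"wz":0,"claw":0.5}])

```text
t: 11.85
ee_pos: [535.8, -116.0, 144.2]
eef_rot: [[-0.064, 0.998, -0.003], [0.998, 0.064, 0.001], [0.001, -0.003, -1.0]]
force: [-0.2, -0.6, -0.4]
width: 14.5
```

```bash
python3 - <<'E'
from h import *
plan(539,-78.3,125,98,3)
go(539,-78.3,125,98,3)
E
```

```text
[ 535.8 -116.   144.2]
[1.25 0.19 0.64] [-0.1 -0.  -1.4]
[1.24 0.22 0.64] [-0.1 -0.  -1.4]
[1.24 0.25 0.64] [-0.1 -0.  -1.4]
t 11.85 pos [ 535.8 -116.   144.2] yaw 93.67 F [-0.2 -0.6 -0.4] M [0.01 0.02 0.03] w 14.5 q [ 18.  23. -10. 108.   5.  49.  99.]
total [3.74 0.56 1.93] [-0.17 -0.09 -4.33] per row [1.25 0.19 0.64] [-0.06 -0.03 -1.44] len 1.41
```

Call:
play_rows(deltas=[{"tx":1.3,"ty":0.2,"tz":0.3,"wx":-0.1,"wy":0,"wz":-1.4,"claw":0.5},{"tx":1.2,"ty":0.2,"tz":0.3,"wx":-0.1,"wy":0,"wz":-1.4,"claw":0.5},{"tx":1.0,"ty":0.2,"tz":0.3,"wx":0,"wy":0,"wz":-1.3,"claw":0.5},{"tx":0,"ty":0,"tz":0.2,"wx":0,"wy":0,"wz":0,"claw":0.5},{"tx":0,"ty":0,"tz":0,"wx":0,"wy":0,"wz":0,"claw":0.5}])

```text
t: 12.35
ee_pos: [538.8, -82.2, 131.9]
eef_rot: [[-0.135, 0.991, 0.0], [0.991, 0.135, -0.001], [-0.001, 0.0, -1.0]]
force: [-0.3, 0.6, -0.0]
width: 15.3
```

```bash
python3 - <<'E'
from h import *
go(539,-78.3,112,98,3)
for n in('top','scene'):
    d=grab(n); x0,y0=(230,170) if n=='top' else (215,170)
    cv2.imwrite(f'pics/t6{n}.png',cv2.resize(cv2.cvtColor(d['pixels'],cv2.COLOR_RGB2BGR)[y0:y0+80,x0:x0+100],None,fx=6,fy=6,interpolation=cv2.INTER_CUBIC))
E
```

```text
t 12.35 pos [538.8 -82.2 131.9] yaw 97.74 F [-0.3  0.6 -0. ] M [ 0.02 -0.    0.  ] w 15.3 q [ 15.  24. -11. 109.   6.  48.  98.]
total [0.38 0.08 1.99] [ 0.01  0.04 -0.26] per row [0.13 0.03 0.66] [ 0.    0.01 -0.09] len 0.68
```

View pics/t6scene.png

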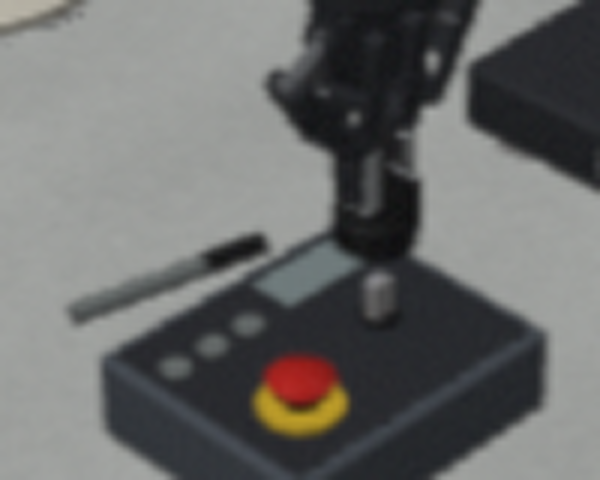

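View pics/t6top.png

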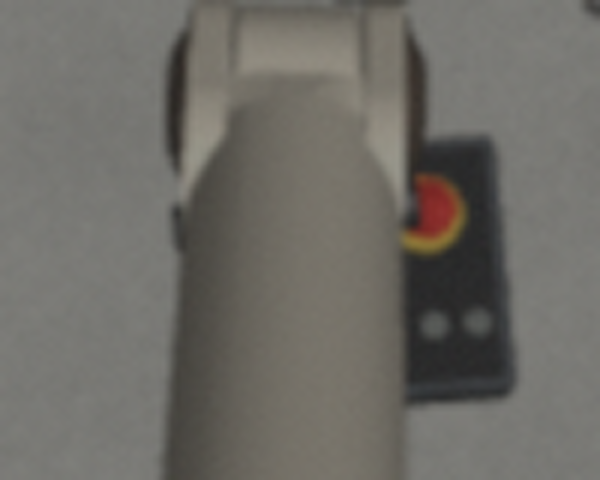

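```bash
python3 - <<'E'
from h import *
import pickle
d=grab('scene');pickle.dump(d,open('scene2.pkl','wb'))
g=cv2.cvtColor(d['pixels'],cv2.COLOR_RGB2GRAY)
print(g[196:226,266:290])
o=env.get_obs();p=np.array(o['ee_pos']);print(p)
for z in (0,18): 
  c=np.array([p[0],p[1],p[2]-24.3+z]);r=np.array([.637,.771,0])*22
  print(np.round([proj(d,c-r),proj(d,c),proj(d,c+r)],2))
E
```

```text
[[157 157 155 137  95  42  25  27  26  40  67  69  45  36  39  44  59  87
  130 155 158 159 159 160]
 [156 157 156 140  97  44  34  30  30  51  74  69  46  48  62  61  60  84
  131 157 159 159 158 158]
 [158 157 156 139  97  43  33  34  32  51  74  71  43  35  54  80  83  89
  127 154 158 159 158 159]
 [160 161 159 143  98  43  32  30  28  52  75  72  43  28  31  40  59  85
  111 138 157 159 158 159]
 [161 162 160 143  98  44  29  30  33  54  75  72  41  26  24  22  30  37
   61 122 156 160 158 158]
 [161 161 159 144 101  45  33  31  30  53  76  72  41  23  21  19  22  21
   48 119 158 160 159 158]
 [160 160 160 154 119  52  36  32  33  52  75  71  42  23  20  21  20  18
   48 120 156 160 161 159]
 [159 159 160 152 118  56  34  36  35  56  76  70  40  23  23  22  19  22
   47 117 154 159 161 160]
 [161 162 160 144 100  45  44  54  52  67  81  67  40  23  21  18  22  21
   48 118 154 159 160 160]
 [159 159 159 143  99  41  30  34  51  76  74  46  26  19  20  18  19  22
   47 119 158 160 160 160]
 [158 157 158 140  95  41  28  27  32  37  37  27  20  19  22  17  22  22
   49 121 159 16
[... 1375 characters left out ...]
78  73  60  44  41  40
   41  41  41  42  40  42]
 [ 40  41  42  43  43  40  43  41  39  54  84  89  76  69  56  40  42  41
   41  42  43  43  41  42]
 [ 41  41  41  42  41  41  43  43  39  49  79  85  64  45  32  31  37  40
   41  43  43  41  42  42]
 [ 42  41  41  43  43  42  43  43  38  36  43  49  42  30  26  33  38  41
   42  42  42  44  41  42]
 [ 41  44  42  42  40  43  43  42  40  39  32  32  29  26  32  36  41  41
   42  43  41  42  43  42]
 [ 43  42  41  42  42  40  43  40  40  40  41  39  42  41  40  41  42  43
   42  42  43  41  42  41]]
[539.08880666 -82.44170336 132.41013149]
[[269.55 209.29]
 [276.82 209.29]
 [284.09 209.3 ]]
[[269.48 204.42]
 [276.81 204.42]
 [284.13 204.43]]
```

```bash
python3 - <<'E'
from h import *
go(538.6,-79.2,110,98,3)
E
```

```text
t 12.5 pos [539.1 -82.4 132.4] yaw 97.7 F [-0.2 -0.8 -0.3] M [ 0.   -0.03 -0.02] w 14.9 q [ 15.  24. -11. 109.   6.  48.  98.]
total [ 0.33 -0.01  2.24] [ 0.05  0.05 -0.3 ] per row [ 0.11 -0.    0.75] [ 0.02  0.02 -0.1 ] len 0.75
```

Call:
play_rows(deltas=[{"tx":0.3,"ty":0,"tz":0.6,"wx":0,"wy":0,"wz":-0.3,"claw":0.5},{"tx":0.1,"ty":0,"tz":0.7,"wx":0,"wy":0,"wz":0,"claw":0.5},{"tx":0,"ty":0,"tz":0.5,"wx":0,"wy":0,"wz":0,"claw":0.5},{"tx":0,"ty":0,"tz":0.2,"wx":0,"wy":0,"wz":0,"claw":0.5},{"tx":0,"ty":0,"tz":0,"wx":0,"wy":0,"wz":0,"claw":0.5}])

```text
t: 13.0
ee_pos: [538.2, -79.7, 110.4]
eef_rot: [[-0.137, 0.991, 0.001], [0.991, 0.137, -0.001], [-0.001, 0.0, -1.0]]
force: [0.3, 0.1, -0.4]
width: 15.3
```

```bash
python3 - <<'E'
from h import *
go(538.6,-79.2,100,98,3)
E
```

```text
t 13.0 pos [538.2 -79.7 110.4] yaw 97.88 F [ 0.3  0.1 -0.4] M [-0.04  0.04 -0.01] w 15.3 q [ 15.  25. -11. 110.   7.  45.  98.]
total [0.05 0.04 1.04] [ 0.03  0.08 -0.12] per row [0.02 0.01 0.35] [ 0.01  0.03 -0.04] len 0.35
```

Contact should come at about TCP z 104. Lowering slowly.

Call:
play_rows(deltas=[{"tx":0,"ty":0,"tz":0.3,"wx":0,"wy":0,"wz":0,"claw":0.5},{"tx":0,"ty":0,"tz":0.3,"wx":0,"wy":0,"wz":0,"claw":0.5},{"tx":0,"ty":0,"tz":0.2,"wx":0,"wy":0,"wz":0,"claw":0.5}])

```text
t: 13.3
ee_pos: [538.6, -79.9, 102.1]
eef_rot: [[-0.137, 0.991, 0.001], [0.991, 0.137, -0.001], [-0.002, 0.001, -1.0]]
force: [-0.0, 0.4, -0.8]
width: 14.9
```

Call:
play_rows(deltas=[{"tx":0,"ty":0,"tz":0.2,"wx":0,"wy":0,"wz":0,"claw":0.5},{"tx":0,"ty":0,"tz":0,"wx":0,"wy":0,"wz":0,"claw":0.5}])

```text
t: 13.5
ee_pos: [538.5, -79.5, 99.8]
eef_rot: [[-0.137, 0.991, 0.001], [0.991, 0.137, -0.001], [-0.001, 0.001, -1.0]]
force: [-0.8, 0.9, -0.8]
width: 14.9
```

Call:
play_rows(deltas=[{"tx":0,"ty":0,"tz":0.2,"wx":0,"wy":0,"wz":0,"claw":0.5},{"tx":0,"ty":0,"tz":0.2,"wx":0,"wy":0,"wz":0,"claw":0.5}])

```text
t: 13.7
ee_pos: [538.6, -79.4, 95.9]
eef_rot: [[-0.137, 0.991, 0.001], [0.991, 0.137, -0.001], [-0.001, 0.001, -1.0]]
force: [-0.2, 1.0, -1.2]
width: 14.4
```

```bash
python3 - <<'E'
from h import *
go(538.6,-79.2,100,98,3)
d=grab('scene')
cv2.imwrite(f'pics/t7.png',cv2.resize(cv2.cvtColor(d['pixels'],cv2.COLOR_RGB2BGR)[180:250,230:320],None,fx=7,fy=7,interpolation=cv2.INTER_CUBIC))
E
```

```text
t 13.7 pos [538.6 -79.4  95.9] yaw 97.88 F [-0.2  1.  -1.2] M [0.05 0.03 0.01] w 14.4 q [ 14.  27. -11. 111.   7.  43.  97.]
total [ 0.02  0.   -0.41] [ 0.07  0.06 -0.12] per row [ 0.01  0.   -0.14] [ 0.02  0.02 -0.04] len 0.14
```

View pics/t7.png

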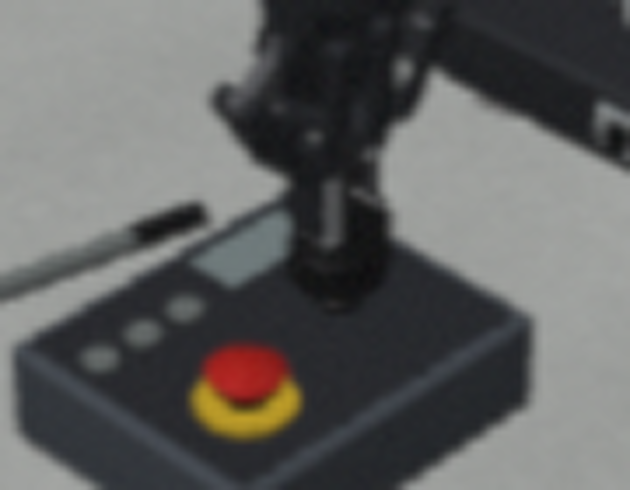

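The shaft tip is inside the bore: the underside is at about 71.6 mm, lower than a blocked knob could go, and there's almost no force. Pushing home and pressing.

Call:
play_rows(deltas=[{"tx":0,"ty":0,"tz":0.2,"wx":0,"wy":0,"wz":0,"claw":0.3},{"tx":0,"ty":0,"tz":0.2,"wx":0,"wy":0,"wz":0,"claw":0.3},{"tx":0,"ty":0,"tz":0.2,"wx":0,"wy":0,"wz":0,"claw":0.3},{"tx":0,"ty":0,"tz":0.2,"wx":0,"wy":0,"wz":0,"claw":0.3}], newtons=90)

```text
t: 14.15
ee_pos: [538.6, -79.4, 87.1]
eef_rot: [[-0.137, 0.991, 0.001], [0.991, 0.137, -0.001], [-0.001, 0.001, -1.0]]
force: [-0.5, 0.3, 1.8]
width: 14.1
```

Call:
play_rows(deltas=[{"tx":0,"ty":0,"tz":0.3,"wx":0,"wy":0,"wz":0,"claw":0.3},{"tx":0,"ty":0,"tz":0.3,"wx":0,"wy":0,"wz":0,"claw":0.3}])

```text
t: 14.35
ee_pos: [539.3, -79.5, 82.0]
eef_rot: [[-0.137, 0.991, 0.002], [0.991, 0.137, -0.001], [-0.002, 0.002, -1.0]]
force: [-5.9, 1.3, 27.2]
width: 14.2
```

Call:
play_rows(deltas=[{"tx":0,"ty":0,"tz":0.1,"wx":0,"wy":0,"wz":0,"claw":0.3},{"tx":0,"ty":0,"tz":0.1,"wx":0,"wy":0,"wz":0,"claw":0.3},{"tx":0,"ty":0,"tz":0.1,"wx":0,"wy":0,"wz":0,"claw":0.3}])

```text
t: 14.65
ee_pos: [539.3, -79.4, 82.4]
eef_rot: [[-0.137, 0.991, 0.002], [0.991, 0.137, -0.002], [-0.003, 0.002, -1.0]]
force: [-5.1, 1.0, 10.7]
width: 14.4
```

```bash
python3 - <<'E'
from h import *
go(538.6,-79.2,83,98,3)
d=grab('scene')
go(538.6,-79.2,83,98,3)
cv2.imwrite(f'pics/t8.png',cv2.resize(cv2.cvtColor(d['pixels'],cv2.COLOR_RGB2BGR)[130:250,230:420],None,fx=4,fy=4,interpolation=cv2.INTER_CUBIC))
E
```

```text
t 14.65 pos [539.3 -79.4  82.4] yaw 97.88 F [-5.1  1.  10.7] M [0.22 1.08 0.01] w 14.4 q [ 14.  28. -11. 111.   8.  42.  97.]
total [ 0.03 -0.06 -0.06] [ 0.09  0.15 -0.12] per row [ 0.01 -0.02 -0.02] [ 0.03  0.05 -0.04] len 0.03
t 14.7 pos [539.2 -79.4  82.3] yaw 97.88 F [-4.7  0.3 12.1] M [ 0.21  1.06 -0.01] w 14.3 q [ 14.  28. -11. 111.   8.  42.  97.]
total [ 0.03 -0.06 -0.07] [ 0.09  0.14 -0.12] per row [ 0.01 -0.02 -0.02] [ 0.03  0.05 -0.04] len 0.03
```

View pics/t8.png

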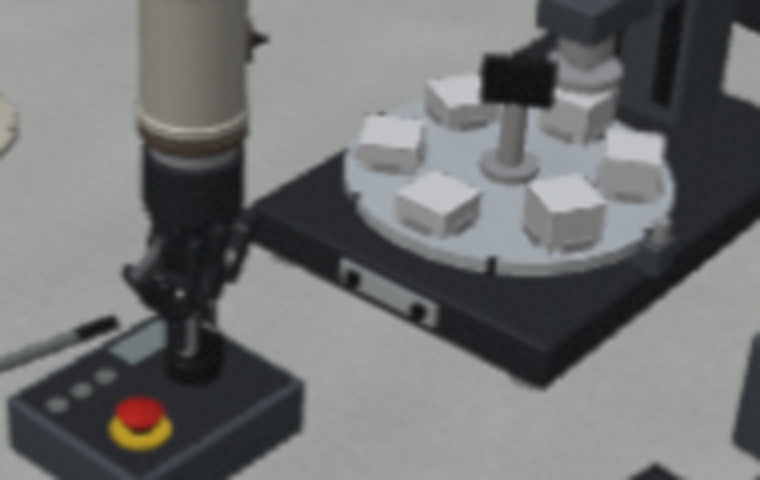

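Call:
play_rows(deltas=[{"tx":0,"ty":-0.1,"tz":0.1,"wx":0,"wy":0,"wz":0,"claw":0.3},{"tx":0,"ty":-0.05,"tz":0.2,"wx":0,"wy":0,"wz":0,"claw":0.3},{"tx":0,"ty":0,"tz":0.2,"wx":0,"wy":0,"wz":0,"claw":0.3},{"tx":0,"ty":0,"tz":0.2,"wx":0,"wy":0,"wz":0,"claw":0.3}])

```text
t: 15.1
ee_pos: [539.8, -79.4, 82.1]
eef_rot: [[-0.137, 0.991, 0.006], [0.991, 0.137, -0.004], [-0.005, 0.005, -1.0]]
force: [-8.3, 1.2, 21.8]
width: 14.4
```

```bash
python3 - <<'E'
from h import *
import pickle
for i in range(10):
    d=grab('scene' if i%2 else 'top')
    o=env.get_obs();print(round(o['t'],2),o['ee_pos'].round(2),o['force'].round(1),o['torque'].round(2),round(o['width'],1))
    if i%2==0:T=d
save(T,'topf.png');save(d,'scenef.png')
# table check: handle yaw from depth
def cl(d,x0,y0,w,h):return np.array([pt(d,u,v) for v in range(y0,y0+h) for u in range(x0,x0+w) if d['depth'][v,u]>0])
c=cl(T,140,195,45,40);q=c[(c[:,2]>186)&(c[:,2]<202)];print('handle',cv2.minAreaRect(q[:,:2].astype(np.float32)))
E
```

```text
15.15 [539.72 -79.39  82.09] [-7.8  0.3 21.2] [0.35 1.95 0.02] 14.0
15.2 [539.7  -79.4   82.12] [-7.   0.9 20.3] [ 0.37  1.9  -0.02] 14.5
15.25 [539.7  -79.39  82.11] [-8.9  1.8 20.2] [ 0.35  1.82 -0.05] 14.0
15.3 [539.72 -79.37  82.11] [-8.5  1.2 20.7] [0.37 1.92 0.03] 14.2
15.35 [539.71 -79.39  82.12] [-8.1  0.3 21.3] [0.36 1.87 0.02] 14.4
15.4 [539.68 -79.4   82.11] [-7.4  0.8 20.7] [ 0.34  1.91 -0.03] 14.1
15.45 [539.71 -79.42  82.12] [-7.6  1.4 21.3] [0.34 1.91 0.04] 14.5
15.5 [539.73 -79.4   82.14] [-8.   1.2 20.1] [ 0.36  1.9  -0.02] 14.2
15.55 [539.72 -79.42  82.13] [-7.3  1.4 21.3] [0.34 1.91 0.03] 14.2
15.6 [539.73 -79.41  82.14] [-8.4  1.1 21.8] [0.33 1.89 0.06] 14.4
handle ((520.0185546875, 297.61962890625), (64.00894927978516, 14.679859161376953), 36.66644287109375)
```

View pics/topf.png

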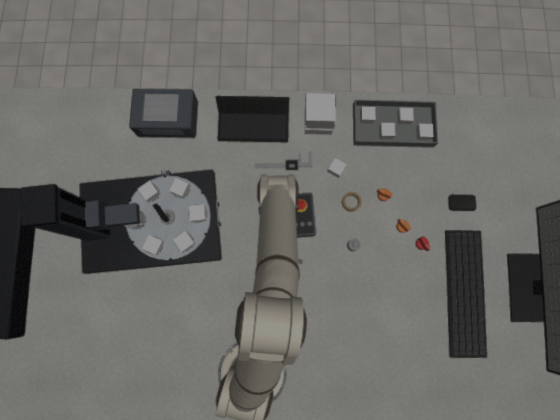

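View pics/scenef.png

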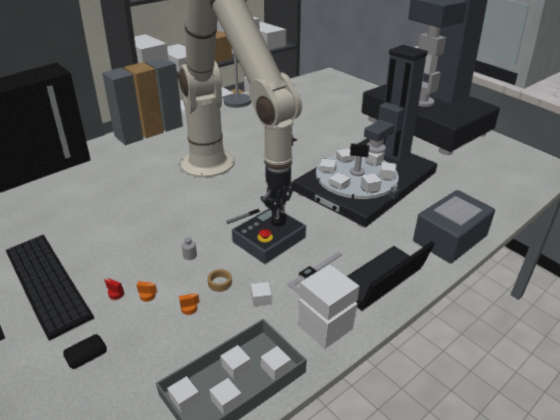

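```bash
python3 - <<'E'
from h import *
d=grab('scene');D=0
for _ in range(4): D=D+grab('scene')['depth']/4
d['depth']=D
for u in (275,278,281,284):
    print(u,[(v,*pt(d,u,v).round(0).astype(int)) for v in range(208,232,1)])
o=env.get_obs();print(o['t'],o['ee_pos'].round(2),o['force'].round(1))
E
```

```text
275 [(208, np.int64(557), np.int64(-104), np.int64(133)), (209, np.int64(551), np.int64(-99), np.int64(123)), (210, np.int64(550), np.int64(-98), np.int64(118)), (211, np.int64(772), np.int64(-278), np.int64(321)), (212, np.int64(551), np.int64(-99), np.int64(112)), (213, np.int64(549), np.int64(-97), np.int64(107)), (214, np.int64(549), np.int64(-98), np.int64(103)), (215, np.int64(548), np.int64(-97), np.int64(99)), (216, np.int64(549), np.int64(-98), np.int64(96)), (217, np.int64(545), np.int64(-95), np.int64(88)), (218, np.int64(537), np.int64(-88), np.int64(76)), (219, np.int64(541), np.int64(-92), np.int64(77)), (220, np.int64(546), np.int64(-95), np.int64(77)), (221, np.int64(547), np.int64(-96), np.int64(75)), (222, np.int64(770), np.int64(-277), np.int64(289)), (223, np.int64(548), np.int64(-97), np.int64(68)), (224, np.int64(548), np.int64(-97), np.int64(65)), (225, np.int64(549), np.int64(-98), np.int64(62)), (226, np.int64(548), np.int64(-97), np.int64(57)), (227, np.int64(551), np.int64(-100), np.int64(56)), (228, np.int64(776), np.int64(-281), np.int64(277)), (229, np.i
[... 3204 characters left out ...]
.int64(569), np.int64(-79), np.int64(87)), (220, np.int64(567), np.int64(-77), np.int64(81)), (221, np.int64(568), np.int64(-78), np.int64(78)), (222, np.int64(562), np.int64(-73), np.int64(68)), (223, np.int64(561), np.int64(-72), np.int64(64)), (224, np.int64(563), np.int64(-74), np.int64(62)), (225, np.int64(561), np.int64(-72), np.int64(56)), (226, np.int64(564), np.int64(-75), np.int64(55)), (227, np.int64(569), np.int64(-79), np.int64(56)), (228, np.int64(571), np.int64(-81), np.int64(55)), (229, np.int64(575), np.int64(-84), np.int64(55)), (230, np.int64(579), np.int64(-88), np.int64(55)), (231, np.int64(581), np.int64(-88), np.int64(53))]
15.85 [539.74 -79.41  82.12] [-8.1  1.4 21.5]
```

The depth puts the skirt top at z = 77 mm and the bar top at 107 mm. That places the underside at 59 mm, which is exactly home and fully pressed. Handing in.

```bash
python3 - <<'E'
from h import *
print(env.close_job()); 
E
```

```text
the job is handed in; nothing more can be done
None
```

I did both steps and handed the job in at about t = 15.9 s, with the gripper still pressing the knob in. No verdict was reported.

**Table:** I turned it one click anticlockwise by the T-handle. The handle bar went from −22.9° to +36.7° (1.04 rad), and the pictures show a whole block under the platen.

**Knob:** I gripped the black pointer knob and turned it to about 8° yaw to match my estimate of the flat. The shaft was only about 5 pixels wide, and the two views disagreed (about −7° and +18°). The fit decided it: the knob went on the first time with almost no force, so the flats match to within the bore's roughly 8° of play.

**Last checks:**
- **Pressed in:** depth readings put the skirt top at 77 mm and the bar top at 107 mm. That puts the underside at 59 mm, 3 mm above the box, which is home and fully pressed.
- **Steady hold:** about 21 N downward over the last 0.75 s, with the pose steady to about 0.1 mm and the tool upright to about 0.006 rad.
- **Disagreements:** the tool sat about 1.2 mm lower than the grasp height predicted, so the fingers probably slipped a little on the bar. A sideways force of about 8 N along x remained.
- **Bystanders:** they looked unmoved in the final pictures, judged by eye. The marker is partly hidden by the arm in the top view.

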